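# Clamp a block, fit its plug gauges and pass it under the height bar

### The job

Set the aluminium block in the nest of the check station, its plain end against the low stop, and swing the toggle clamp over onto it. Then plug every square gauge on the bench fully home, each into its own pocket, swing the clamp fully back, and push the block along the channel under the bridge bar until all its pockets are out on the far side with the gauges still home. Leave the other things on the bench where they are.

Things in the scene. Friction and masses are not known exactly. Their poses are not given: they have to be found in the camera images.
- station: fixed check station on a grey steel base plate, 150 x 350 mm, 10 mm thick. Origin on the table under the centre of the nest; z up; y along the channel from the nest to the bridge bar; the clamp stands on the +x side. The channel floor is 10 mm above the table; aluminium side rails 51 mm apart (centred on x = 0, tops at 20 mm, y = -85 to +245 mm) guide the block
- stop (a point): middle of the face of the low stop bar that closes the nest's -y end, at station y = -80 mm; the bar is 8 mm thick and its top 19 mm above the table, so the block's end shows 27 mm above it. A block pushed up to it has its centre at the station's origin
- bar_mid (a point): middle of the underside of the bridge bar that crosses the channel at station y = 105 mm (99 to 111), underside 80 and top 92 mm above the table, posts 12 mm square at x = +-44 mm. A block with its gauges home stands 76 mm above the table and passes; a gauge more than 4 mm proud is caught
- block: machined aluminium block, 46 (x) x 160 (y) x 36 mm (z), about 0.5 kg; origin at the centre of its underside, z up. Three square pockets in the top at y = -16, 20 and 56 mm from its centre; the other 48 mm of its top, at its -y end, is plain: that end goes to the stop and takes the clamp. In the nest its axes are parallel to the station's
- clamp (a joint): toggle clamp arm, rad: 0 = swung fully back (the start), 0.43 = upright, 2.0 = level, pad on the block's top (goes on to 2.15 if no block is there). An over-centre spring drives it away from about 1.0 to the side it is on, with up to about 0.4 N m at either end, so it stays at both ends and presses the block with some 7 N. Swings in the station's x-z plane
- clamp_hinge (a point): the clamp's hinge axis (parallel to the station's y), 58 mm to +x and 62 mm to -y of the station's origin, 66 mm above the table; level, the arm points to the station's -x
- clamp_grip (a point): middle of the black rubber sleeve at the arm's end, 96 mm from the hinge, 18 mm wide along the hinge axis, 18 mm thick, 34 mm long. It can be pinched from above across its width (along the station's y) and carried round the hinge, turning between the fingers. Level, it is at station x = -38 mm; swung back, at x = 98 mm and 153 mm above the table
- block_hole0 (a point): centre of the mouth of the block's pocket at y = -16 mm, on the block's top: 29.5 mm square with 2 mm chamfer, 16 mm deep, sides parallel to the block's
- block_hole1 (a point): centre of the mouth of the block's pocket at y = 20 mm, on the block's top: 29.5 mm square with 2 mm chamfer, 16 mm deep, sides parallel to the block's
- block_hole2 (a point): centre of the mouth of the block's pocket at y = 56 mm, on the block's top: 29.5 mm square with 2 mm chamfer, 16 mm deep, sides parallel to the block's
- gauge1: square plug gauge, 46 mm high, 0.12 kg, standing: a steel foot 28 x 28 mm and 16 mm high under a light grey plastic grip with dark bands, 22 x 22 mm and 30 mm high; origin at the centre of its foot, z up. All gauges are alike and fit any pocket any of the four ways round; fully home, the foot is flush in the block and the grip stands 30 mm out of it. May be absent
- gauge2: square plug gauge, 46 mm high, 0.12 kg, standing: a steel foot 28 x 28 mm and 16 mm high under a light grey plastic grip with dark bands, 22 x 22 mm and 30 mm high; origin at the centre of its foot, z up. All gauges are alike and fit any pocket any of the four ways round; fully home, the foot is flush in the block and the grip stands 30 mm out of it. May be absent
- gauge3: square plug gauge, 46 mm high, 0.12 kg, standing: a steel foot 28 x 28 mm and 16 mm high under a light grey plastic grip with dark bands, 22 x 22 mm and 30 mm high; origin at the centre of its foot, z up. All gauges are alike and fit any pocket any of the four ways round; fully home, the foot is flush in the block and the grip stands 30 mm out of it. May be absent
- setting_ring: a dark steel setting ring, 64 mm across and 22 mm high; not part of the job, leave it alone. Origin at its underside
- vee_block: a dark steel V-block, about 45 x 60 x 45 mm; not part of the job, leave it alone. Origin at its underside
- caliper: a digital caliper lying flat, 230 mm long; not part of the job, leave it alone. Origin at its underside
- oil_bottle: a white plastic oil bottle, 44 mm across and 100 mm high; not part of the job, leave it alone. Origin at its underside
- brush: a small brush lying flat, 170 mm long; not part of the job, leave it alone. Origin at its underside
- weight: a brass cylinder weight, 44 mm across and 40 mm high; not part of the job, leave it alone. Origin at its underside
- square: a steel try square lying flat; not part of the job, leave it alone. Origin at its underside
Not all that is in view belongs to the job. Leave any red look-alike of the gauge2 alone. Several things look just like the block: the one meant starts farthest to the robot's right.

How it is judged (in metres and radians):
On the way, in this order (a step that is already met when the one before it is completed fails the run):
1. the block lies flat in the nest, plain end within 9 mm of the stop (z of block in the frame of station below 0.013 m and angle between block's own z axis and vertical below 0.04 rad and x of block in the frame of station between -0.005 and 0.005 m and x of block_hole2 in the frame of station between -0.005 and 0.005 m and y of block in the frame of station between -0.004 and 0.009 m and y of block_hole2 in the frame of station above 0.045 m), for 0.2 s.
2. the clamp is swung over and rests on the block (all of step 1 and value of joint clamp between 1.94 and 2.06 rad), for 0.3 s.
3. every gauge is fully home in a pocket (within 3.5 mm), the clamp still holding the block (all of step 2 and z of gauge1 in the frame of block between 0.015 and 0.0235 m and angle between each of gauge1, gauge2, gauge3's own z axis and vertical below 0.1 rad and (horizontal distance between gauge1 and block_hole0 below 0.006 m or horizontal distance between gauge1 and block_hole1 below 0.006 m or horizontal distance between gauge1 and block_hole2 below 0.006 m) and z of gauge2 in the frame of block between 0.015 and 0.0235 m and (horizontal distance between gauge2 and block_hole0 below 0.006 m or horizontal distance between gauge2 and block_hole1 below 0.006 m or horizontal distance between gauge2 and block_hole2 below 0.006 m) and z of gauge3 in the frame of block between 0.015 and 0.0235 m and (horizontal distance between gauge3 and block_hole0 below 0.006 m or horizontal distance between gauge3 and block_hole1 below 0.006 m or horizontal distance between gauge3 and block_hole2 below 0.006 m)), for 0.3 s.
4. the clamp is swung back to under 0.4 rad, the block still in the nest and the gauges home (all of step 1 and z of gauge1 in the frame of block between 0.015 and 0.0235 m and angle between each of gauge1, gauge2, gauge3's own z axis and vertical below 0.1 rad and (horizontal distance between gauge1 and block_hole0 below 0.006 m or horizontal distance between gauge1 and block_hole1 below 0.006 m or horizontal distance between gauge1 and block_hole2 below 0.006 m) and z of gauge2 in the frame of block between 0.015 and 0.0235 m and (horizontal distance between gauge2 and block_hole0 below 0.006 m or horizontal distance between gauge2 and block_hole1 below 0.006 m or horizontal distance between gauge2 and block_hole2 below 0.006 m) and z of gauge3 in the frame of block between 0.015 and 0.0235 m and (horizontal distance between gauge3 and block_hole0 below 0.006 m or horizontal distance between gauge3 and block_hole1 below 0.006 m or horizontal distance between gauge3 and block_hole2 below 0.006 m) and value of joint clamp below 0.4 rad), for 0.2 s.
5. the block, lying in the channel with its gauges home, is part way under the bar (z of block in the frame of station below 0.013 m and angle between block's own z axis and vertical below 0.04 rad and x of block in the frame of station between -0.005 and 0.005 m and x of block_hole2 in the frame of station between -0.005 and 0.005 m and z of gauge1 in the frame of block between 0.015 and 0.0235 m and angle between each of gauge1, gauge2, gauge3's own z axis and vertical below 0.1 rad and (horizontal distance between gauge1 and block_hole0 below 0.006 m or horizontal distance between gauge1 and block_hole1 below 0.006 m or horizontal distance between gauge1 and block_hole2 below 0.006 m) and z of gauge2 in the frame of block between 0.015 and 0.0235 m and (horizontal distance between gauge2 and block_hole0 below 0.006 m or horizontal distance between gauge2 and block_hole1 below 0.006 m or horizontal distance between gauge2 and block_hole2 below 0.006 m) and z of gauge3 in the frame of block between 0.015 and 0.0235 m and (horizontal distance between gauge3 and block_hole0 below 0.006 m or horizontal distance between gauge3 and block_hole1 below 0.006 m or horizontal distance between gauge3 and block_hole2 below 0.006 m) and y of block_hole1 in the frame of station between 0.065 and 0.145 m), for 0.05 s.
At the end, for the whole second after the job is handed in: The block lies flat in the channel, the centre of its first pocket at least 19 mm beyond the bar's middle, the block at most 200 mm from the nest; every gauge present is home in a pocket (within 3.5 mm); the clamp is swung back (under 0.4 rad); all is at rest (z of block in the frame of station below 0.013 m and angle between block's own z axis and vertical below 0.04 rad and x of block in the frame of station between -0.005 and 0.005 m and x of block_hole2 in the frame of station between -0.005 and 0.005 m and y of block_hole0 in the frame of station above 0.124 m and y of block in the frame of station below 0.2 m and z of gauge1 in the frame of block between 0.015 and 0.0235 m and angle between each of gauge1, gauge2, gauge3's own z axis and vertical below 0.1 rad and (horizontal distance between gauge1 and block_hole0 below 0.006 m or horizontal distance between gauge1 and block_hole1 below 0.006 m or horizontal distance between gauge1 and block_hole2 below 0.006 m) and z of gauge2 in the frame of block between 0.015 and 0.0235 m and (horizontal distance between gauge2 and block_hole0 below 0.006 m or horizontal distance between gauge2 and block_hole1 below 0.006 m or horizontal distance between gauge2 and block_hole2 below 0.006 m) and z of gauge3 in the frame of block between 0.015 and 0.0235 m and (horizontal distance between gauge3 and block_hole0 below 0.006 m or horizontal distance between gauge3 and block_hole1 below 0.006 m or horizontal distance between gauge3 and block_hole2 below 0.006 m) and value of joint clamp below 0.4 rad and linear speed of each of block, gauge1, gauge2, gauge3 below 0.02 m/s); the robot touches nothing.
It fails at once if one of the other things on the bench is moved more than 60 mm (distance of any of setting_ring, vee_block, caliper, oil_bottle, brush, weight, square from where it was at the start of the episode above 0.06 m).
Of gauge1, gauge2, gauge3 only 2 to 3 are there at a start; the rules pass over those that are not, and their reading is None.
At some moment in a run one of gauge1, gauge2, gauge3 may be knocked a few centimetres aside while the robot is not near it.
Once in a run the grip may slacken for a moment while it holds something.
It also fails if it takes over 210 s, if anything falls off the work surface, if the arm or the gripper's body presses on something with over 40 N, if the wrist force passes 120 N, or if a joint passes its speed limit or range.

### The arm

A 6-joint arm with a two-finger parallel gripper is mounted at the origin on the work surface. World frame = base frame: x ahead of the robot, y to its left, z up, the work surface at z = 0. Lengths are in mm, angles in rad, forces in N, time in s.
With the tool pointing down it reaches from about 300 to 950 mm from the base axis. Payload 3.1 kg.
Tool frame: the origin (TCP) lies midway between the tips of the shut fingers; the grasp point (between the pads) lies 19 mm behind it; z points along the fingers, y is the line along which they close (so a half turn about z gives the same grasp; the last joint's range is limited). The gripper opens to 85 mm and grips with 20 to 120 N. Pads are 22 mm wide; open, the fingers measure 114 mm over their backs; the gripper's body (76 mm by 85 mm) begins 54 mm behind the grasp point. The pads swing forward as they close: fully open they stand 13 mm farther back than shut.
Start: joints at [1.262, 0.308, 1.634, -0, 1.2, -0.07], TCP at [147.862, 607.264, 231.272] pointing down, gripper open.
Joint ranges: [-3.06, 3.06], [-0.79, 1.96], [0.05, 2.63], [-1.19, 4.34], [0.05, 2.64], [-2.94, 2.94]. Speed limits (rad/s): [2.79, 2.79, 3.14, 3.14, 3.14, 3.14].

### API

Orientations are given as a unit quaternion [w, x, y, z].
In Python, from rig import robot gives the robot as it stands.
- The arm moves only by the tool apply_moves, never from a script. Its argument "increments" is one flat list of numbers, 7 for each row, row after row: the shift along the world's x, y, z in units of 40 mm (1.0 is 40 mm), then the turn, a rotation vector about the world's x, y, z in degrees, then the finger opening in mm, from 0 to 85.4. A call has exactly 8 rows; each row is the pose to reach, as a shift and turn from the pose commanded when the call began; what a row does not reach only later rows make up. A row lasts 1/12 s, in which the tool goes at most 41.7 mm and 7.16 degrees, less where a joint would pass 70% of its speed; a pose out of reach is approached as far as the arm can. A call with a gripper value outside its range is refused whole. The fingers move at their own pace and stop on an object; the grip force is fixed at half the most. Time passes only in rows, so rows that repeat a pose let the fingers close, or fill a call up. It gives the time, the measured TCP pose, the force, the opening and the grip force at its end, in the units of the state.
- robot.get_obs(): the state, without advancing time (a new reading comes with each control period).
- robot.snapshot(name): name is "scene" or "top" or "wrist"; returns the picture (420x560x3 uint8, blue, green, red); there is no depth.
- robot.camera_params(name): a dict with "mtx" (3x3 intrinsics, pixels), "k1" (the pictures are not rectified: a ray, as slopes to the right and down, at radius r is drawn at 1 + k1 r^2 times it, then the intrinsics apply), "R" (3x3) and "t" (3): a world point X has camera coordinates R X + t; the wrist camera has in their place "mount" (4x4, takes a point from camera to tool coordinates, whose origin is the TCP and whose axes are the flange's). Camera axes: x right, y down, z forward; pixel columns grow to the right and rows downward; lengths in mm; the calibration is good to about 2 mm. A picture is of the moment at which its call begins: read the wrist's pose just before it. camera_params takes no time and is no camera call.
- robot.hand_in(): hands the job in; it is judged then, once.
The state is a dict: "clock": time; "joint_pos": joint angles; "joint_vel": joint speeds; "effort": joint torques, N m; "eef_pos": TCP position; "ee_rot": TCP orientation; "wrist_force": force on the tool from outside, world axes, zero at the start; "moment": the same for the moment, N m; "finger_gap": finger opening in mm; "finger_force": force on a finger pad.
Only numpy, scipy, OpenCV 4.12 (cv2) and the standard library are available. Lean on these libraries where they do the work, as an engineer would, in place of code of your own. Each camera call takes 0.05 s, during which the arm holds its last target. There are 200 camera calls.

## Working session

There is one attempt and no reset: what is moved stays moved. The work goes in short steps, Python scripts to look and compute and a tool call to move; the robot and the scene stay as the last step left them, time stands still between calls to the robot, and variables do not carry over. Pictures are saved under pics/ and viewed, at most 14 in all, crops included, and the job is handed in when it is done.

Besides the shell and the picture viewer there is one more tool, called after "Call:" as a command line: name --argument value ..., lists and objects as JSON in quotes. apply_moves: Moves the arm, as the interface text tells. Its arguments: {"type":"object","properties":{"increments":{"type":"array"}},"required":["increments"]}

```bash
ls; mkdir -p pics
cat > h.py <<'E'
import numpy as np, cv2
from rig import robot
from scipy.spatial.transform import Rotation as Ro
def cam(name,o=None):
    p=robot.camera_params(name); K=np.array(p['mtx']);k1=p['k1']
    if name=='wrist':
        o=o or robot.get_obs(); q=o['ee_rot']; R=Ro.from_quat([q[1],q[2],q[3],q[0]]).as_matrix()
        T=np.eye(4);T[:3,:3]=R;T[:3,3]=o['eef_pos']; C=T@np.array(p['mount'])
        return K,k1,C[:3,:3],C[:3,3]
    R=np.array(p['R']);t=np.array(p['t']); return K,k1,R.T,-R.T@t
def ray(c,uv):
    K,k1,R,C=c; d=np.linalg.solve(K,[uv[0],uv[1],1.]);x=d[:2].copy()
    for _ in range(30): x=d[:2]/(1+k1*(x@x))
    return C,R@np.array([x[0],x[1],1])
def onz(c,uv,z):
    C,d=ray(c,uv); return C+d*(z-C[2])/d[2]
def proj(c,X):
    K,k1,R,C=c; x=R.T@(np.asarray(X,float)-C);x=x[:2]/x[2];x=x*(1+k1*(x@x)); return (K@[x[0],x[1],1])[:2]
E
python3 - <<'E'
from h import *
for n in('scene','top'):
    c=cam(n);print(n,c)
    cv2.imwrite(f'pics/{n}0.png',robot.snapshot(n))
o=robot.get_obs();print(o)
print(robot.camera_params('wrist'))
cv2.imwrite('pics/top0x.png',cv2.resize(cv2.imread('pics/top0.png'),(800,600),interpolation=cv2.INTER_CUBIC))
E
```

```text
pics
scene (array([[523.14500569,   0.        , 280.1297257 ],
       [  0.        , 523.14500569, 215.49307363],
       [  0.        ,   0.        ,   1.        ]]), -0.05020671157526107, array([[ 0.44283548,  0.76130984, -0.47360749],
       [ 0.89644902, -0.36616348,  0.24960662],
       [ 0.01661021, -0.53509964, -0.84462564]]), array([1175.70249811, -375.80493105, 1283.81550138]))
top (array([[401.72236028,   0.        , 278.59283829],
       [  0.        , 401.72236028, 209.11848215],
       [  0.        ,   0.        ,   1.        ]]), -0.07756405085259437, array([[ 0.00981257, -0.99416112,  0.10745877],
       [-0.99994207, -0.01023117, -0.00334475],
       [ 0.00442465, -0.10741973, -0.99420391]]), array([ 395.74800399,  -10.18885181, 1208.45856454]))
{'clock': 0.1, 'joint_pos': array([ 1.26226534e+00,  3.08924115e-01,  1.63506047e+00, -6.21776427e-07,
        1.19968928e+00, -6.96990253e-02]), 'joint_vel': array([ 0.00104244, -0.00037214, -0.00227951, -0.00159632, -0.00025865,
       -0.00193307]), 'effort': array([-1.14921218e-03, -4.16408372e+01, -2.77644181e+01, -1.48323
[... 218 characters left out ...]
ray([-0.3251193 , -0.50143822, -0.96886463]), 'moment': array([-0.00070679, -0.06237097,  0.05207149]), 'finger_force': 0.0, 'finger_gap': 85.62215699325813}
{'mtx': array([[294.26815966,   0.        , 276.56566292],
       [  0.        , 294.26815966, 210.0555551 ],
       [  0.        ,   0.        ,   1.        ]]), 'k1': -0.023578690149281878, 'mount': array([[ 6.82001000e-04, -9.51174123e-01, -3.08654051e-01,
         7.94269674e+01],
       [ 9.99999661e-01,  7.91286787e-04, -2.28899465e-04,
         2.93956652e-01],
       [ 4.61957120e-04, -3.08653790e-01,  9.51174340e-01,
        -1.42625863e+02],
       [ 0.00000000e+00,  0.00000000e+00,  0.00000000e+00,
         1.00000000e+00]])}
```

View pics/top0x.png

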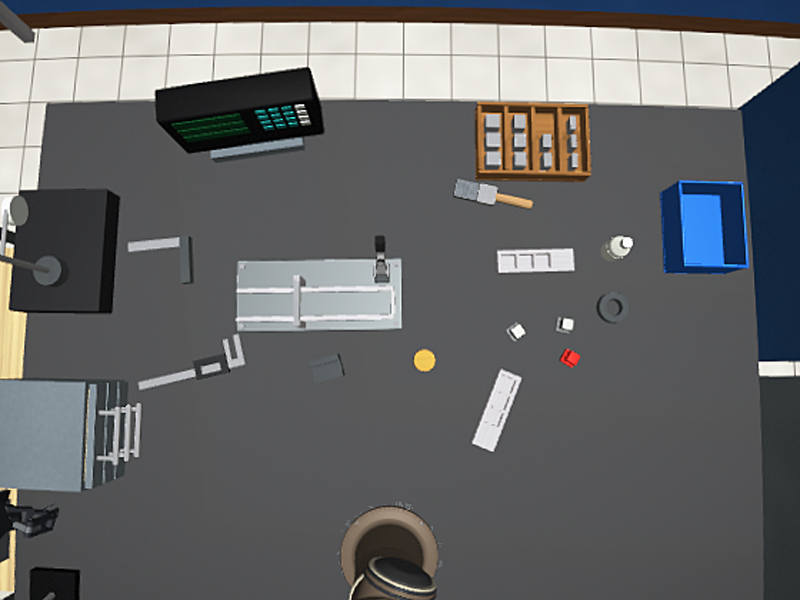

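View pics/scene0.png

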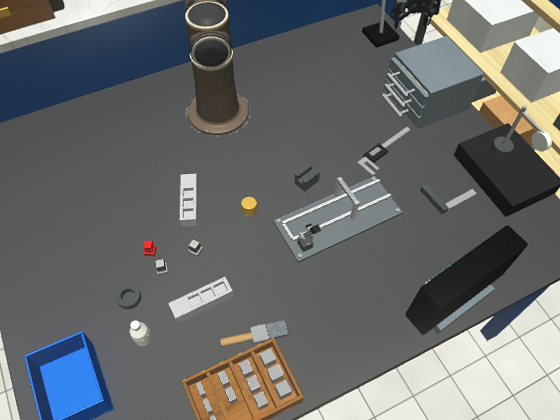

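The top view (scaled 800x600) shows two block look-alikes, at (536,260) and (497,410). The one at (536,260) is farthest right, with its pockets facing +y. It also shows gauges at (517,331) and (566,325), a red decoy at (570,357), and the station around (320,295) with the clamp swung back at (380,255). The scene view agrees, and there seem to be only two gauges.

```bash
cat >> h.py <<'E'
def rects(img,lo,hi,amin):
    m=cv2.inRange(cv2.cvtColor(img,cv2.COLOR_BGR2HSV),lo,hi)
    cs,_=cv2.findContours(m,cv2.RETR_EXTERNAL,cv2.CHAIN_APPROX_NONE)
    return [(cv2.contourArea(k),k) for k in cs if cv2.contourArea(k)>amin]
E
python3 - <<'E'
from h import *
im=cv2.imread('pics/top0.png');c=cam('top')
for a,k in rects(im,(0,0,150),(180,60,255),40):
    x,y=k[:,0].mean(0)
    if 150<x<450 and 120<y<330:
        for z in (36,):
            w=np.array([onz(c,p,z)[:2] for p in k[:,0].astype(float)],np.float32)
            r=cv2.minAreaRect(w);print(a,(x,y),np.round(r[0]),np.round(r[1]),round(r[2],1))
            if a>500: print(np.round(cv2.boxPoints(r)))
# station plate corners (scaled px)
for p in [(237,262),(402,259),(402,329),(237,331)]: print(onz(c,np.array(p)*.7,10).round(0))
E
```

```text
841.0 (np.float64(347.4846153846154), np.float64(286.94615384615383)) [ 299. -216.] [ 48. 161.] 68.7
[[ 216. -209.]
 [ 366. -267.]
 [ 383. -223.]
 [ 233. -164.]]
127.5 (np.float64(163.08045977011494), np.float64(245.632183908046)) [412. 323.] [63. 34.] 14.7
47.0 (np.float64(362.0357142857143), np.float64(230.64285714285714)) [ 461. -260.] [27. 21.] 33.6
41.0 (np.float64(397.0416666666667), np.float64(226.45833333333334)) [ 475. -365.] [21. 21.] 88.9
5235.0 (np.float64(228.36318407960198), np.float64(203.41044776119404)) [536. 152.] [154. 340.] 0.6
[[457. 321.]
 [461. -19.]
 [615. -17.]
 [611. 323.]]
767.0 (np.float64(374.5149253731343), np.float64(181.94776119402985)) [ 607. -299.] [ 47. 160.] 2.2
[[ 580. -220.]
 [ 587. -380.]
 [ 633. -378.]
 [ 627. -218.]]
153.5 (np.float64(434.4), np.float64(171.37777777777777)) [ 642. -480.] [45. 46.] 64.0
225.5 (np.float64(330.856), np.float64(133.424)) [ 752. -175.] [86. 40.] 79.2
[600. 329.  10.]
[610. -22.  10.]
[462. -23.  10.]
[454. 323.  10.]
```

Call:
apply_moves --increments '[3.7, -7.3, 0.4, 0, 0, -25, 85, 3.7, -7.3, 0.4, 0, 0, -25, 85, 3.7, -7.3, 0.4, 0, 0, -25, 85, 3.7, -7.3, 0.4, 0, 0, -25, 85, 3.7, -7.3, 0.4, 0, 0, -25, 85, 3.7, -7.3, 0.4, 0, 0, -25, 85, 3.7, -7.3, 0.4, 0, 0, -25, 85, 3.7, -7.3, 0.4, 0, 0, -25, 85]'

```text
clock: 0.77
eef_pos: [296.1, 312.8, 247.0]
ee_rot: [0.0, 0.331, 0.944, -0.0]
wrist_force: [0.3, 0.6, -0.5]
finger_gap: 85.1
finger_force: 0.0
```

Call:
apply_moves --increments '[3.7, -7.3, 0, 0, 0, -25, 85, 3.7, -7.3, 0, 0, 0, -25, 85, 3.7, -7.3, 0, 0, 0, -25, 85, 3.7, -7.3, 0, 0, 0, -25, 85, 3.7, -7.3, 0, 0, 0, -25, 85, 3.7, -7.3, 0, 0, 0, -25, 85, 3.7, -7.3, 0, 0, 0, -25, 85, 3.7, -7.3, 0, 0, 0, -25, 85]'

```text
clock: 1.43
eef_pos: [444.3, 20.7, 247.2]
ee_rot: [0.0, 0.528, 0.849, -0.0]
wrist_force: [-0.5, 0.2, -0.3]
finger_gap: 84.6
finger_force: 0.0
```

Call:
apply_moves --increments '[4, -8, 0, 0, 0, -24, 85, 4, -8, 0, 0, 0, -24, 85, 4, -8, 0, 0, 0, -24, 85, 4, -8, 0, 0, 0, -24, 85, 4, -8, 0, 0, 0, -24, 85, 4, -8, 0, 0, 0, -24, 85, 4, -8, 0, 0, 0, -24, 85, 4, -8, 0, 0, 0, -24, 85]'

```text
clock: 2.1
eef_pos: [593.1, -276.7, 246.4]
ee_rot: [-0.001, 0.693, 0.721, -0.0]
wrist_force: [0.5, 0.5, -0.2]
finger_gap: 85.1
finger_force: 0.0
```

Run:
```python
from h import *
o=robot.get_obs();print(o['eef_pos'],o['ee_rot'])
im=robot.snapshot('wrist');cv2.imwrite('pics/w1.png',im);c=cam('wrist',o)
for a,k in rects(im,(0,0,150),(180,60,255),150):
    w=np.array([onz(c,p,36)[:2] for p in k[:,0].astype(float)],np.float32)
    r=cv2.minAreaRect(w);print(a,k[:,0].mean(0),np.round(r[0],1),np.round(r[1],1),round(r[2],1),np.round(cv2.boxPoints(r)).tolist())
```

```text
[ 593.08632291 -276.70765095  246.42232941] [-6.79799606e-04  6.92826576e-01  7.21103923e-01 -7.27272112e-05]
1562.5 [301.52229299 324.62420382] [ 636.9 -487.2] [ 49.1 115.3] 5.0 [[607.0, -432.0], [617.0, -547.0], [666.0, -542.0], [656.0, -428.0]]
179.0 [506.96428571 273.39285714] [ 914.9 -390.6] [32.4 14. ] 1.9 [[899.0, -384.0], [899.0, -398.0], [931.0, -397.0], [931.0, -383.0]]
189.0 [476.96428571 272.57142857] [ 872.4 -390.4] [32.6 14. ] 1.9 [[856.0, -384.0], [856.0, -398.0], [889.0, -397.0], [888.0, -383.0]]
190.0 [446.5        271.60344828] [ 830.  -390.3] [32.7 13.9] 2.0 [[813.0, -384.0], [814.0, -398.0], [847.0, -397.0], [846.0, -383.0]]
268.0 [181.9  245.65] [ 471.2 -366.3] [24.3 24.1] 78.6 [[457.0, -376.0], [481.0, -381.0], [485.0, -357.0], [462.0, -352.0]]
303.5 [488.2238806 232.2238806] [ 872.  -330.6] [32.3 19.7] 2.1 [[855.0, -321.0], [856.0, -341.0], [889.0, -340.0], [888.0, -320.0]]
304.5 [456.36231884 230.94202899] [ 829.5 -330.8] [32.3 19.6] 2.2 [[813.0, -322.0], [814.0, -341.0], [846.0, -340.0], [845.0, -320.0]]
446.5 [533.28395062 189.7037037 ] [ 915.1 -272. ] [31.9
[... 606 characters left out ...]
], [629.0, -217.0]]
593.5 [546.89473684 142.06315789] [ 914.8 -213. ] [32.  32.9] 2.3 [[898.0, -197.0], [899.0, -230.0], [931.0, -229.0], [930.0, -196.0]]
655.5 [513.78217822 139.86138614] [ 872.3 -212.6] [32.8 31.5] 1.2 [[856.0, -197.0], [856.0, -229.0], [889.0, -228.0], [888.0, -196.0]]
671.5 [478.63366337 137.97029703] [ 829.4 -213. ] [32.7 31.4] 0.9 [[813.0, -198.0], [813.0, -229.0], [846.0, -228.0], [846.0, -197.0]]
3994.0 [ 46.56716418 128.76492537] [ 319.5 -224. ] [ 49.7 119. ] 68.6 [[255.0, -225.0], [366.0, -269.0], [384.0, -223.0], [273.0, -179.0]]
2541.5 [419.34449761 103.0430622 ] [ 751.1 -178.9] [85.7 40.9] 77.6 [[722.0, -216.0], [762.0, -225.0], [780.0, -141.0], [740.0, -133.0]]
```

View pics/w1.png

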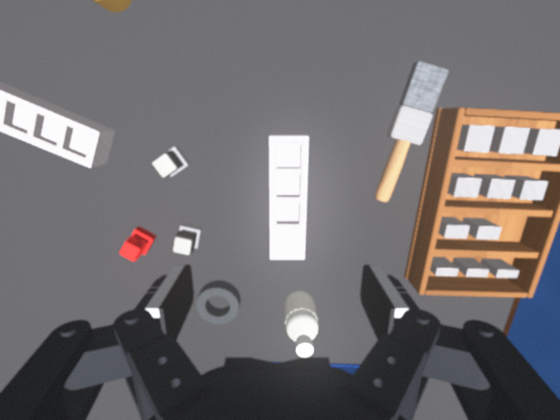

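The wrist view shows the block at (288,197) with its pockets at the top, which is +y. The gripper is already aligned with it. The gauges are at (170,162) and (187,240), and the red one is at (137,244).

Call:
apply_moves --increments '[0.35, -0.33, -1, 0, 0, 0, 85, 0.35, -0.33, -2, 0, 0, 0, 85, 0.35, -0.33, -3, 0, 0, 0, 85, 0.35, -0.33, -4, 0, 0, 0, 85, 0.35, -0.33, -5, 0, 0, 0, 85, 0.35, -0.33, -5.5, 0, 0, 0, 85, 0.35, -0.33, -5.9, 0, 0, 0, 85, 0.35, -0.33, -5.9, 0, 0, 0, 85]'

```text
clock: 2.82
eef_pos: [603.4, -286.0, 6.3]
ee_rot: [-0.004, 0.693, 0.721, -0.001]
wrist_force: [-0.5, 0.9, -0.4]
finger_gap: 84.8
finger_force: 0.0
```

Call:
apply_moves --increments '[0, 0, 0, 0, 0, 0, 40, 0, 0, 0, 0, 0, 0, 40, 0, 0, 0, 0, 0, 0, 40, 0, 0, 0, 0, 0, 0, 40, 0, 0, 0, 0, 0, 0, 40, 0, 0, 0, 0, 0, 0, 40, 0, 0, 0, 0, 0, 0, 40, 0, 0, 0, 0, 0, 0, 40]'

```text
clock: 3.48
eef_pos: [608.8, -289.3, 14.5]
ee_rot: [0.002, 0.693, 0.721, 0.0]
wrist_force: [-1.5, 0.3, 6.6]
finger_gap: 44.3
finger_force: 66.5
```

Call:
apply_moves --increments '[0, 0, 0, 0, 0, 0, 40, 0, 0, 0.4, 0, 0, 0, 40, 0, 0, 1, 0, 0, 0, 40, 0, 0, 1.6, 0, 0, 0, 40, 0, 0, 2.4, 0, 0, 0, 40, 0, 0, 3, 0, 0, 0, 40, 0, 0, 3, 0, 0, 0, 40, 0, 0, 3, 0, 0, 0, 40]'

```text
clock: 4.15
eef_pos: [607.9, -288.5, 133.3]
ee_rot: [0.002, 0.693, 0.721, 0.001]
wrist_force: [-1.5, -0.7, -6.0]
finger_gap: 45.2
finger_force: 39.8
```

Run:
```python
from h import *
o=robot.get_obs();print(o['eef_pos'],o['ee_rot'],o['wrist_force'],o['moment'],o['finger_gap'])
im=robot.snapshot('wrist');cv2.imwrite('pics/w2.png',im);c=cam('wrist',o)
o=robot.get_obs();print(o['eef_pos'],o['wrist_force'])
```

```text
[ 607.9380791  -288.51221049  133.25645545] [1.94723821e-03 6.92657424e-01 7.21263843e-01 6.08543151e-04] [-1.47216818 -0.73605617 -5.96093379] [-0.02380226  0.00273867  0.00674595] 45.174342851028314
[ 606.09229223 -287.50671465  130.64373234] [-0.50349884  0.27210216 -6.13622382]
```

View pics/w2.png

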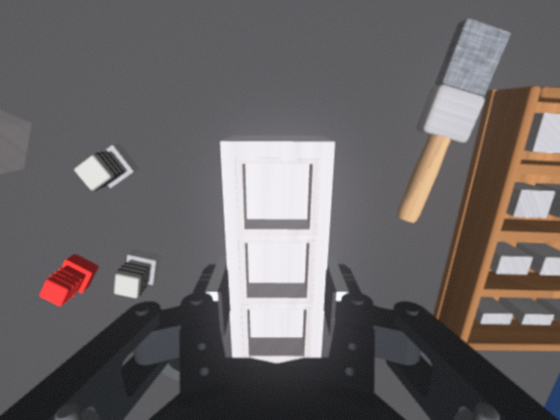

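The block is held level, with its far end at row 143 and columns 222-334. Both gauges are standing as before.

Call:
apply_moves --increments '[0, 0.2, 0.6, 0, 0, 0, 40, -0.1, 0.8, 1.2, 0, 0, 0, 40, -0.2, 1.5, 1.8, 0, 0, 0, 40, -0.4, 2.2, 2.3, 0, 0, 0, 40, -0.5, 2.9, 2.75, 0, 0, 0, 40, -0.6, 3.6, 2.75, 0, 0, 0, 40, -0.8, 4.3, 2.75, 0, 0, 0, 40, -1, 5, 2.75, 0, 0, 0, 40]'

```text
clock: 4.87
eef_pos: [564.5, -86.3, 238.2]
ee_rot: [-0.003, 0.693, 0.721, -0.001]
wrist_force: [0.0, -0.0, -5.8]
finger_gap: 44.2
finger_force: 70.3
```

Call:
apply_moves --increments '[-0.2, 0.7, 0, 0, 0, -1, 40, -0.4, 1.4, 0, 0, 0, -1, 40, -0.6, 2.1, 0, 0, 0, -1, 40, -0.8, 2.8, 0, 0, 0, -1, 40, -0.9, 3.5, 0, 0, 0, -1, 40, -0.9, 4, 0, 0, 0, -1, 40, -0.9, 4.3, 0, 0, 0, -1, 40, -0.9, 4.3, 0, 0, 0, -1, 40]'

```text
clock: 5.53
eef_pos: [529.0, 86.2, 238.6]
ee_rot: [-0.002, 0.698, 0.716, -0.001]
wrist_force: [-0.4, -0.3, -5.8]
finger_gap: 44.4
finger_force: 70.3
```

Run:
```python
from h import *
o=robot.get_obs();print(o['eef_pos'],o['ee_rot'],o['wrist_force'],o['finger_gap'])
im=robot.snapshot('wrist');cv2.imwrite('pics/w3.png',im)
cv2.imwrite('pics/w3x.png',cv2.resize(im,(800,600),interpolation=cv2.INTER_CUBIC))
np.save('w3.npy',np.r_[o['eef_pos'],o['ee_rot']])
o=robot.get_obs();print(o['eef_pos'],o['wrist_force'])
```

```text
[529.0364634   86.16425073 238.57105744] [-0.00207211  0.69795545  0.71613682 -0.00139638] [-0.41479685 -0.33849536 -5.75099828] 44.44402628653442
[529.4954385   84.55719968 238.96024426] [-0.14600326  0.28167967 -5.90502745]
```

View pics/w3x.png

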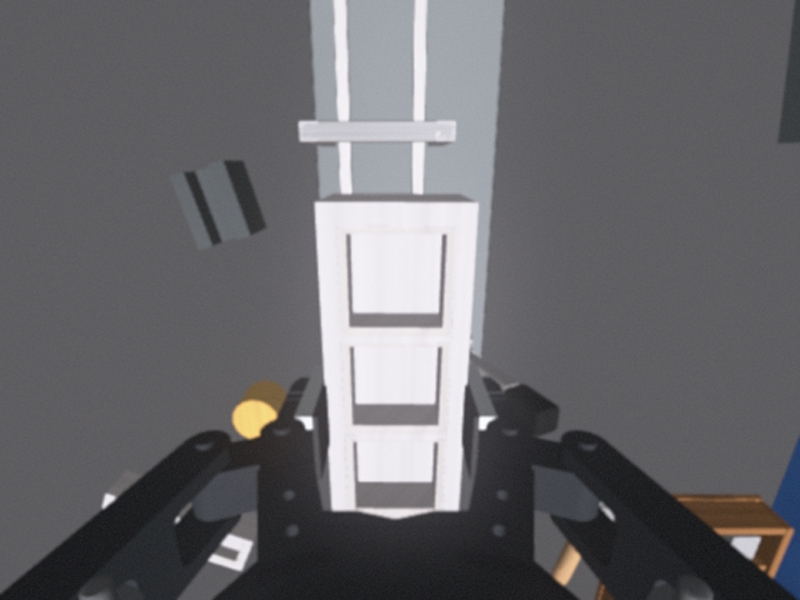

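The wrist view shows the rails running up the picture at about x=343 and x=419 (scaled), the bar at rows 121-142, and the plate edges at x=315 and x=500. The block is held straight in the fingers.

Run:
```python
from h import *
s=np.load('w3.npy');c=cam('wrist',dict(eef_pos=s[:3],ee_rot=s[3:]))
im=cv2.imread('pics/w3.png');h=cv2.cvtColor(im,cv2.COLOR_BGR2HSV)
g=cv2.cvtColor(im,cv2.COLOR_BGR2GRAY).astype(float)
m=((h[...,2]>205))
L=[];Rr=[];P=[];Q=[]
for r in list(range(4,80,3))+list(range(105,130,3)):
    for lo,hi,lst in((225,258,L),(280,310,Rr)):
        x=np.where(m[r,lo:hi])[0]
        if len(x)>3: lst.append(np.r_[onz(c,(lo+x.min()-.5,r),20)[:2],onz(c,(lo+x.max()+.5,r),20)[:2]])
    pl=np.where((g[r,205:370]>110))[0]
    if len(pl): P.append(onz(c,(205+pl.min(),r),10)[:2]);Q.append(onz(c,(205+pl.max(),r),10)[:2])
for n,l in(('L',L),('R',Rr)):
    l=np.array(l)
    for a in(0,2):
        k=np.polyfit(l[:,a+1],l[:,a],1);print(n,a,'x at y=70:',np.polyval(k,70).round(1),'at 300',np.polyval(k,300).round(1),'slope deg',np.degrees(k[0]).round(2),len(l))
for l in(P,Q):
    l=np.array(l);k=np.polyfit(l[:,1],l[:,0],1);print('plate',np.polyval(k,[70,300]).round(1),np.degrees(k[0]).round(2))
# bar top face
for u,v in[(300,121),(455,121),(455,142),(300,142)]: print('bar',onz(c,(u*.7,v*.7),92).round(1))
zt=238.7+26
for u,v in[(317,203),(478,203),(325,430),(466,430)]: print('block top',onz(c,(u*.7,v*.7),zt).round(1))
col=g[70:110,265];print(col.astype(int))
```

```text
L 0 x at y=70: 482.1 at 300 476.0 slope deg -1.53 35
L 2 x at y=70: 490.9 at 300 485.3 slope deg -1.4 35
R 0 x at y=70: 542.4 at 300 536.2 slope deg -1.57 35
R 2 x at y=70: 551.6 at 300 544.9 slope deg -1.66 35
plate [462.5 456. ] -1.62
plate [611.7 604.9] -1.69
bar [464.6 190.4  92. ]
bar [563.5 192.9  92. ]
bar [564.4 180.3  92. ]
bar [464.1 177.7  92. ]
block top [506.  154.9 264.7]
block top [549.7 156.1 264.7]
block top [506.3  82.7 264.7]
block top [552.1  84.1 264.7]
[167 168 167 166 167 167 166 168 169 168 166 168 165 161 161 186 203 206
 204 204 205 204 204 201 203 206 207 204 185 161 159 167 167 167 168 166
 167 168 168 167]
```

Call:
apply_moves --increments '[-0.2, 0.1, -0.4, 0, 0, 0.2, 40, -0.32, 0.16, -1, 0, 0, 0.2, 40, -0.32, 0.18, -1.7, 0, 0, 0.2, 40, -0.32, 0.18, -2.4, 0, 0, 0.2, 40, -0.32, 0.18, -3.1, 0, 0, 0.2, 40, -0.32, 0.18, -3.8, 0, 0, 0.2, 40, -0.32, 0.18, -4.35, 0, 0, 0.2, 40, -0.32, 0.18, -4.35, 0, 0, 0.2, 40]'

```text
clock: 6.25
eef_pos: [512.6, 89.1, 61.4]
ee_rot: [-0.004, 0.698, 0.716, -0.005]
wrist_force: [-1.7, 0.0, -6.3]
finger_gap: 44.6
finger_force: 70.1
```

```bash
cat > chk.py <<'E'
from h import *
import sys
P=[];
for i in range(3):
    o=robot.get_obs();P.append(np.r_[o['eef_pos'],o['ee_rot']])
    if i==2: break
    im=robot.snapshot('wrist')
    if i==0: im0=im
s=np.mean(P,0);print(s.round(4),o['wrist_force'].round(1),o['finger_gap'])
cv2.imwrite(f'pics/{sys.argv[1]}.png',im0);np.save(sys.argv[1]+'.npy',s)
cv2.imwrite(f'pics/{sys.argv[1]}x.png',cv2.resize(im0,(800,600),interpolation=cv2.INTER_CUBIC))
E
python3 chk.py w4
```

```text
[ 5.146841e+02  8.951130e+01  6.371940e+01 -2.600000e-03  6.981000e-01
  7.160000e-01 -3.500000e-03] [ 0.6 -0.4 -4.2] 44.25425541353848
```

View pics/w4x.png

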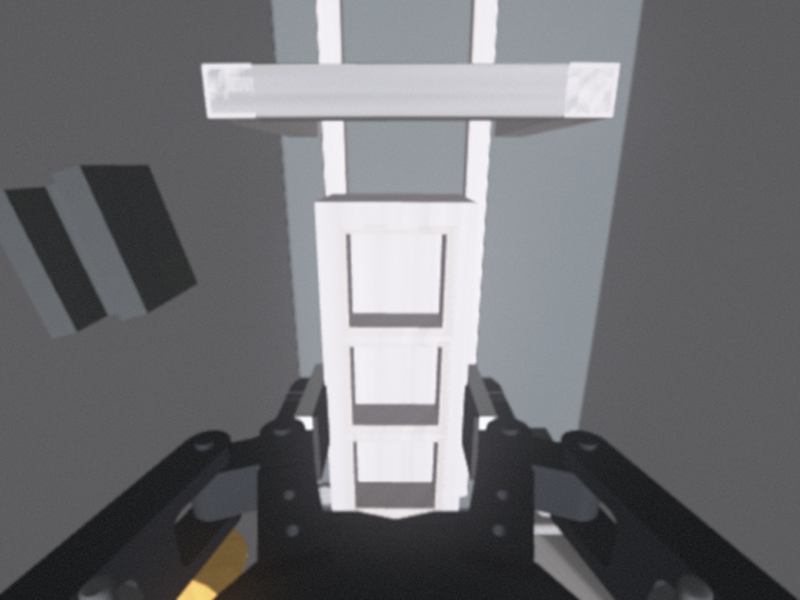

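Run:
```python
from h import *
s=np.load('w4.npy');c=cam('wrist',dict(eef_pos=s[:3],ee_rot=s[3:]))
im=cv2.imread('pics/w4.png');g=im.min(2)
for r in (5,20,35,95,105,115,125,133):
    l=np.where(g[r,215:260]>200)[0]+215; q=np.where(g[r,310:350]>200)[0]+310
    a=onz(c,(l.max()+.5,r),20);b=onz(c,(q.min()-.5,r),20);print(r,a[:2].round(1),b[:2].round(1),'mid',((a+b)/2)[:2].round(1),(b-a)[0].round(1))
for u,v in[(203,63),(619,63),(615,118),(208,118)]: print('bar',onz(c,(u*.7,v*.7),92).round(1))
for u,v in[(317,203),(478,203)]: print('bt',onz(c,(u*.7,v*.7),90).round(1))
for r in (170,200,240,260):
    l=np.where(g[r,200:350]>200)[0]+200;print('blk',[onz(c,(x,r),90)[:2].round(1) for x in(l.min(),l.max())])
```

```text
5 [489.2 226. ] [540.6 227.3] mid [514.9 226.6] 51.5
20 [489.1 218.7] [541.2 220. ] mid [515.1 219.4] 52.1
35 [489.6 211.3] [541.2 212.6] mid [515.4 211.9] 51.7
95 [490.4 179.5] [541.9 180.9] mid [516.2 180.2] 51.5
105 [490.4 173.9] [542.4 175.3] mid [516.4 174.6] 52.0
115 [490.3 168.2] [542.2 169.6] mid [516.2 168.9] 51.9
125 [490.8 162.4] [542.6 163.7] mid [516.7 163.1] 51.8
133 [490.8 157.6] [542.4 159. ] mid [516.6 158.3] 51.6
bar [465.1 191.6  92. ]
bar [566.6 194.2  92. ]
bar [567.8 181.7  92. ]
bar [465.  179.1  92. ]
bt [491.8 158.4  90. ]
bt [535.4 159.5  90. ]
blk [array([491.5, 147.4]), array([537.3, 148.7])]
blk [array([491.5, 135. ]), array([537.6, 136.3])]
blk [array([492.3, 117.1]), array([538.3, 118.4])]
blk [array([492.4, 107.4]), array([536. , 108.8])]
```

Call:
apply_moves --increments '[0.07, 0.14, 0, 0, 0, 0.2, 40, 0.07, 0.14, -0.2, 0, 0, 0.2, 40, 0.07, 0.14, -0.4, 0, 0, 0.2, 40, 0.07, 0.14, -0.6, 0, 0, 0.2, 40, 0.07, 0.14, -0.8, 0, 0, 0.2, 40, 0.07, 0.14, -0.95, 0, 0, 0.2, 40, 0.07, 0.14, -1.03, 0, 0, 0.2, 40, 0.07, 0.14, -1.03, 0, 0, 0.2, 40]'

```text
clock: 7.02
eef_pos: [520.7, 96.8, 33.5]
ee_rot: [-0.002, 0.696, 0.718, -0.002]
wrist_force: [-22.7, -3.1, 52.0]
finger_gap: 44.9
finger_force: 78.4
```

```bash
python3 chk.py w5
```

```text
[ 5.206901e+02  9.684200e+01  3.349600e+01 -1.500000e-03  6.963000e-01
  7.178000e-01 -2.000000e-03] [-21.   -1.5  51.7] 44.72081998453483
```

View pics/w5x.png

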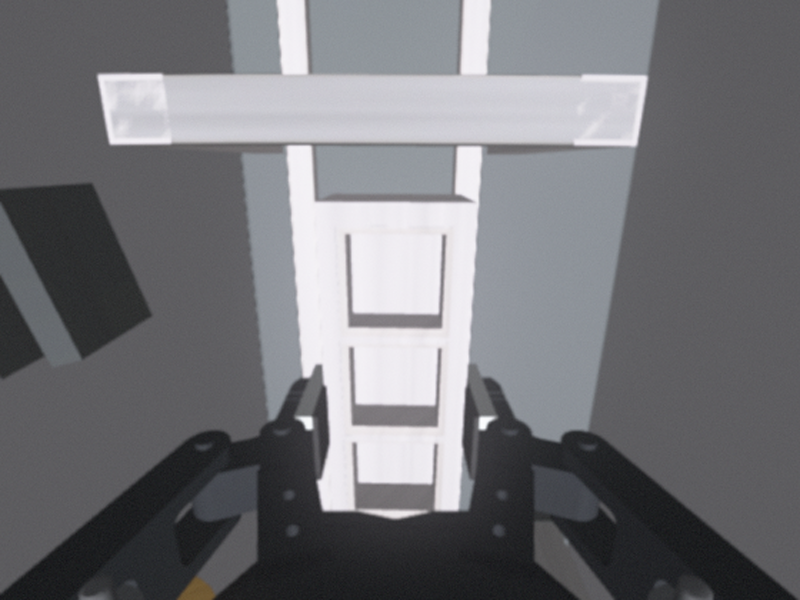

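The block is caught on the +x rail: in the picture its right edge (478) covers that rail and a gap shows on the left. I'll lift a little, let it settle, and measure again.

Call:
apply_moves --increments '[0, 0, 0.6, 0, 0, 0, 40, 0, 0, 0.6, 0, 0, 0, 40, 0, 0, 0.6, 0, 0, 0, 40, 0, 0, 0.6, 0, 0, 0, 40, 0, 0, 0.6, 0, 0, 0, 40, 0, 0, 0.6, 0, 0, 0, 40, 0, 0, 0.6, 0, 0, 0, 40, 0, 0, 0.6, 0, 0, 0, 40]'

```text
clock: 7.78
eef_pos: [520.2, 96.6, 49.0]
ee_rot: [-0.001, 0.696, 0.718, -0.001]
wrist_force: [0.3, 0.1, -5.6]
finger_gap: 44.8
finger_force: 71.5
```

```bash
python3 chk.py w6
cat > m.py <<'E'
from h import *
import sys
n=sys.argv[1];s=np.load(n+'.npy');c=cam('wrist',dict(eef_pos=s[:3],ee_rot=s[3:]))
zt=float(sys.argv[2]) if len(sys.argv)>2 else s[2]+26
im=cv2.imread(f'pics/{n}.png');g=im.min(2)
def runs(r,lo=180,hi=380):
    b=np.r_[0,(g[r,lo:hi]>195).astype(int),0];d=np.diff(b);return [(lo+i-.5,lo+j-.5) for i,j in zip(np.where(d>0)[0],np.where(d<0)[0]) if j-i>4]
for r in range(5,300,14): print(r,runs(r), end=' ')
    
print()
R=[];B=[]
for r in range(5,136,6):
    q=runs(r)
    if len(q)==2 and max(b-a for a,b in q)<40:
        a=onz(c,(q[0][1],r),20);b=onz(c,(q[1][0],r),20)
        if 49<(b-a)[0]<54: R.append(((a+b)/2)[:2])
for r in range(145,180,5):
    q=[x for x in runs(r) if x[1]-x[0]>5]
    if q: a=onz(c,(q[0][0],r),zt);b=onz(c,(q[-1][1],r),zt);B.append(np.r_[((a+b)/2)[:2],(b-a)[0]])
R=np.array(R);k=np.polyfit(R[:,1],R[:,0],1);print('rail slope deg',np.degrees(k[0]),'mid@81',np.polyval(k,81),len(R))
for b in B: print(b.round(1),'off',(b[0]-np.polyval(k,b[1])).round(2))
print('end y',onz(c,(397*.7,203*.7),zt)[:2])
E
python3 m.py w6
```

```text
[ 5.204304e+02  9.664690e+01  4.923300e+01 -5.000000e-04  6.964000e-01
  7.176000e-01 -6.000000e-04] [-0.2  0.7 -6.1] 44.65870760572178
5 [(np.float64(202.5), np.float64(219.5)), (np.float64(320.5), np.float64(337.5))] 19 [(np.float64(203.5), np.float64(219.5)), (np.float64(320.5), np.float64(337.5))] 33 [(np.float64(203.5), np.float64(220.5)), (np.float64(319.5), np.float64(336.5))] 47 [(np.float64(204.5), np.float64(221.5)), (np.float64(318.5), np.float64(335.5))] 61 [(np.float64(206.5), np.float64(220.5)), (np.float64(318.5), np.float64(334.5))] 75 [(np.float64(179.5), np.float64(379.5))] 89 [(np.float64(182.5), np.float64(195.5)), (np.float64(199.5), np.float64(205.5)), (np.float64(206.5), np.float64(212.5)), (np.float64(213.5), np.float64(225.5)), (np.float64(226.5), np.float64(379.5))] 103 [(np.float64(208.5), np.float64(222.5))] 117 [(np.float64(208.5), np.float64(224.5)), (np.float64(315.5), np.float64(331.5))] 131 [(np.float64(209.5), np.float64(224.5)), (np.float64(315.5), np.float64(330.5))] 145 [(np.float64(210.5), np.float64(334.5))] 159 [(np.float64(211.5), np.float64(3
[... 776 characters left out ...]
25.5), np.float64(244.5)), (np.float64(248.5), np.float64(305.5)), (np.float64(308.5), np.float64(327.5))] 271 [(np.float64(228.5), np.float64(244.5)), (np.float64(248.5), np.float64(304.5)), (np.float64(308.5), np.float64(324.5))] 285 [(np.float64(229.5), np.float64(245.5)), (np.float64(307.5), np.float64(323.5))] 299 [(np.float64(213.5), np.float64(218.5)), (np.float64(230.5), np.float64(322.5))] 
rail slope deg -1.448228029726207 mid@81 516.5848849883562 15
[516.6 164.8  48.3] off 2.18
[516.5 162.9  48.1] off 1.99
[516.8 161.   48. ] off 2.19
[516.8 159.   48.2] off 2.19
[516.9 157.   48.5] off 2.19
[516.7 155.   48.3] off 1.99
[517.  153.   48.2] off 2.2
end y [518.72862524 165.97753097]
```

Call:
apply_moves --increments '[-0.09, -0.05, 0, 0, 0, 0, 40, -0.09, -0.05, 0, 0, 0, 0, 40, -0.09, -0.05, 0, 0, 0, 0, 40, -0.09, -0.05, 0, 0, 0, 0, 40, -0.09, -0.05, 0, 0, 0, 0, 40, -0.09, -0.05, 0, 0, 0, 0, 40, -0.09, -0.05, 0, 0, 0, 0, 40, -0.09, -0.05, 0, 0, 0, 0, 40]'

```text
clock: 8.55
eef_pos: [517.4, 94.8, 50.1]
ee_rot: [0.0, 0.696, 0.718, 0.0]
wrist_force: [-1.4, -0.4, -5.8]
finger_gap: 44.6
finger_force: 71.5
```

```bash
python3 chk.py w7; python3 m.py w7 | tail -9
python3 - <<'E'
from h import *
im=cv2.imread('pics/w7.png');cv2.imwrite('pics/w7c.png',cv2.resize(im[40:260,170:390],(700,600),interpolation=cv2.INTER_CUBIC))
s=np.load('w7.npy');c=cam('wrist',dict(eef_pos=s[:3],ee_rot=s[3:]))
g=im.min(2)
print(g[148,205:345])
E
```

```text
[517.3792  94.7436  50.1071   0.       0.6964   0.7176   0.    ] [ 0.2 -0.3 -5.4] 44.634558440785014
rail slope deg -1.5384099922020906 mid@81 516.5184289301856 15
[514.5 163.   46.3] off 0.22
[514.4 161.   46.2] off 0.03
[514.7 159.1  46. ] off 0.23
[514.7 157.1  46.3] off 0.23
[514.8 155.1  46.5] off 0.24
[514.8 153.1  45.9] off 0.24
[514.9 151.1  46.2] off 0.25
end y [515.63395231 164.06938167]
[145 145 146 144 144 147 145 146 145 150 178 221 235 240 240 239 239 238
 238 239 237 237 237 237 235 235 235 233 234 233 233 233 233 234 234 234
 235 235 236 237 236 236 237 238 238 238 238 237 236 237 236 237 235 237
 237 237 237 237 236 237 236 235 235 234 236 236 237 236 238 237 237 237
 237 236 236 236 236 237 239 238 238 237 237 236 236 236 235 235 233 233
 233 232 233 232 233 234 236 237 237 237 237 238 239 239 240 240 240 238
 237 237 237 236 235 235 234 233 235 235 238 239 237 237 238 237 237 237
 239 236 230 204 163 148 148 147 148 150 147 147 150 148]
```

View pics/w7c.png

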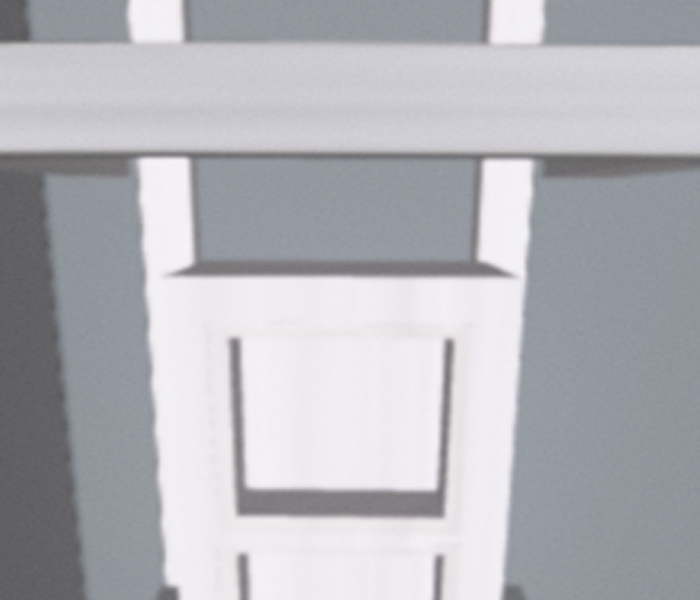

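The crop shows the block's end at columns 163-522 and the rails' inner edges at 194-477. The block is about 1 mm too far to +x.

Call:
apply_moves --increments '[-0.025, 0, 0, 0, 0, 0, 40, -0.025, 0, -0.15, 0, 0, 0, 40, -0.025, 0, -0.3, 0, 0, 0, 40, -0.025, 0, -0.45, 0, 0, 0, 40, -0.025, 0, -0.6, 0, 0, 0, 40, -0.025, 0, -0.72, 0, 0, 0, 40, -0.025, 0, -0.72, 0, 0, 0, 40, -0.025, 0, -0.72, 0, 0, 0, 40]'

```text
clock: 9.32
eef_pos: [516.2, 94.7, 23.8]
ee_rot: [-0.001, 0.697, 0.718, -0.001]
wrist_force: [-6.4, -0.6, 17.3]
finger_gap: 44.5
finger_force: 74.8
```

Call:
apply_moves --increments '[0, 0, 0, 0, 0, 0, 60, 0, 0, 0, 0, 0, 0, 60, 0, 0, 0, 0, 0, 0, 60, 0, 0, 0, 0, 0, 0, 60, 0, 0, 0.5, 0, 0, 0, 60, 0, 0, 1.5, 0, 0, 0, 60, 0, 0, 2.5, 0, 0, 0, 60, 0, 0, 3.5, 0, 0, 0, 60]'

```text
clock: 9.98
eef_pos: [515.6, 94.6, 161.9]
ee_rot: [-0.001, 0.696, 0.718, -0.001]
wrist_force: [1.4, 0.6, 0.2]
finger_gap: 60.1
finger_force: 0.0
```

Call:
apply_moves --increments '[0, 0.5, 0.5, 0, 0, 0, 60, 0, 1, 1, 0, 0, 0, 60, 0, 1, 1, 0, 0, 0, 60, 0, 1, 1, 0, 0, 0, 60, 0, 1, 1, 0, 0, 0, 60, 0, 1, 1, 0, 0, 0, 60, 0, 1, 1, 0, 0, 0, 60, 0, 1, 1, 0, 0, 0, 60]'

```text
clock: 10.65
eef_pos: [515.4, 133.9, 199.7]
ee_rot: [-0.001, 0.697, 0.717, -0.001]
wrist_force: [-0.2, -0.8, -0.2]
finger_gap: 59.9
finger_force: 0.0
```

```bash
python3 chk.py w8
```

```text
[ 5.156532e+02  1.340518e+02  1.999705e+02 -7.000000e-04  6.967000e-01
  7.174000e-01 -1.000000e-03] [-0.  -0.5 -0. ] 59.82794268655925
```

View pics/w8x.png

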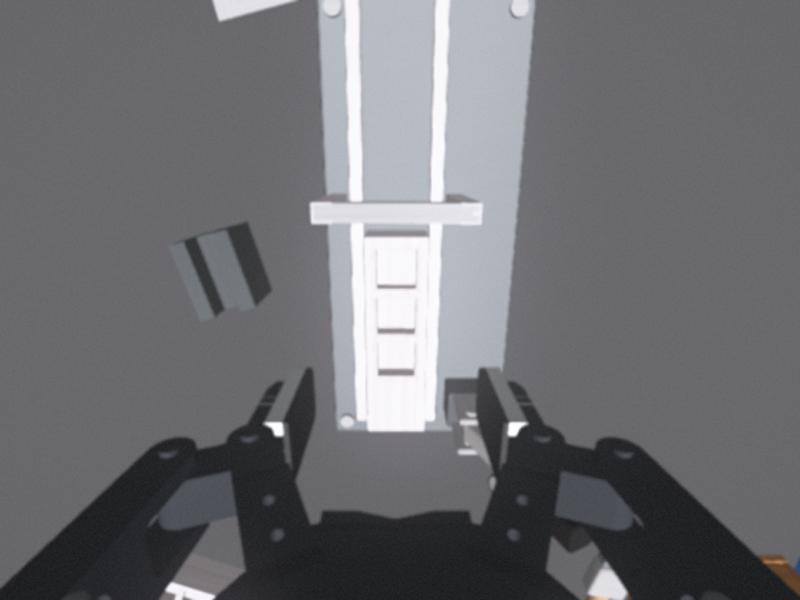

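Run:
```python
from h import *
s=np.load('w8.npy');c=cam('wrist',dict(eef_pos=s[:3],ee_rot=s[3:]))
f=lambda u,v,z:onz(c,(u*.7,v*.7),z)[:2].round(1)
print('+end',f(366,236,46),f(429,236,46),'-end',f(367,430,46),f(424,430,46))
print('bar',f(310,203,92),f(482,203,92),f(482,223,92),f(310,223,92))
print('plate end',f(338,430,10),f(450,430,10),'rail end',f(358,419,20),f(430,419,20))
print('holes',[f(396,v,46) for v in(268,311,353)])
im=cv2.imread('pics/w8.png')
cv2.imwrite('pics/w8c.png',cv2.resize(im[140:320,220:380],(710,800))[200:])
cv2.imwrite('pics/w8c.png',cv2.resize(im[150:320,220:380],(564,600),interpolation=cv2.INTER_CUBIC))
```

```text
+end [493.6 164.1] [538.2 165.4] -end [495.8   3.4] [542.9   4.9]
bar [463.8 190.2] [564.2 193.2] [565.3 181.6] [463.4 178.5]
plate end [466.7 -23.1] [570.6 -19.7] rail end [486.1  -3.8] [550.2  -1.8]
holes [array([515.5, 141.5]), array([516.5, 108.5]), array([517.6,  74. ])]
```

View pics/w8c.png

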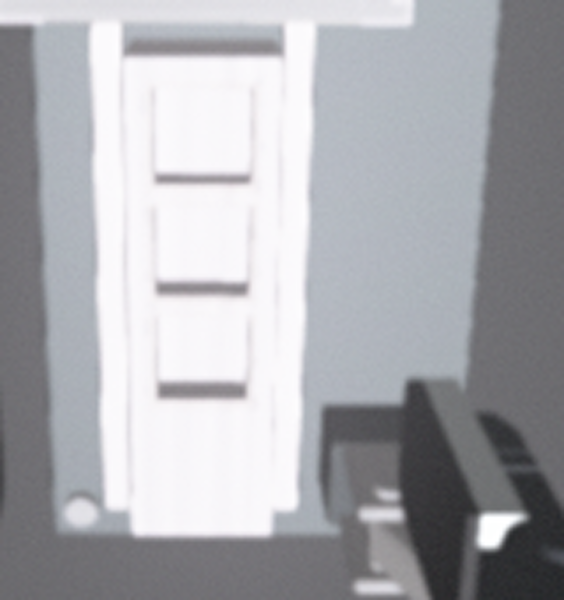

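The block is seated between the rails, with its plain end about 3 mm from the stop. Next is the clamp.

Call:
apply_moves --increments '[1.2, -1.2, 0.6, 0, 0, 50, 45, 1.2, -1.2, 0.6, 0, 0, 50, 45, 1.2, -1.2, 0.6, 0, 0, 50, 45, 1.2, -1.2, 0.6, 0, 0, 50, 45, 1.2, -1.2, 0.6, 0, 0, 50, 45, 1.2, -1.2, 0.6, 0, 0, 50, 45, 1.2, -1.2, 0.6, 0, 0, 50, 45, 1.2, -1.2, 0.6, 0, 0, 50, 45]'

```text
clock: 11.42
eef_pos: [564.2, 86.4, 224.9]
ee_rot: [-0.0, 0.327, 0.945, -0.0]
wrist_force: [0.3, 0.1, 0.3]
finger_gap: 44.8
finger_force: 0.0
```

Call:
apply_moves --increments '[1.33, -1.6, 0, 0, 0, 40, 45, 1.33, -1.6, 0, 0, 0, 40, 45, 1.33, -1.6, 0, 0, 0, 40, 45, 1.33, -1.6, 0, 0, 0, 40, 45, 1.33, -1.6, 0, 0, 0, 40, 45, 1.33, -1.6, 0, 0, 0, 40, 45, 1.33, -1.6, 0, 0, 0, 40, 45, 1.33, -1.6, 0, 0, 0, 40, 45]'

```text
clock: 12.08
eef_pos: [617.4, 22.6, 225.0]
ee_rot: [-0.0, -0.013, 1.0, 0.0]
wrist_force: [0.0, -0.0, 0.1]
finger_gap: 45.2
finger_force: 0.0
```

```bash
python3 chk.py w9
```

```text
[ 6.174349e+02  2.267620e+01  2.250650e+02 -2.000000e-04 -1.320000e-02
  9.999000e-01  0.000000e+00] [-0.5 -0.8  0. ] 44.79586119851932
```

View pics/w9x.png

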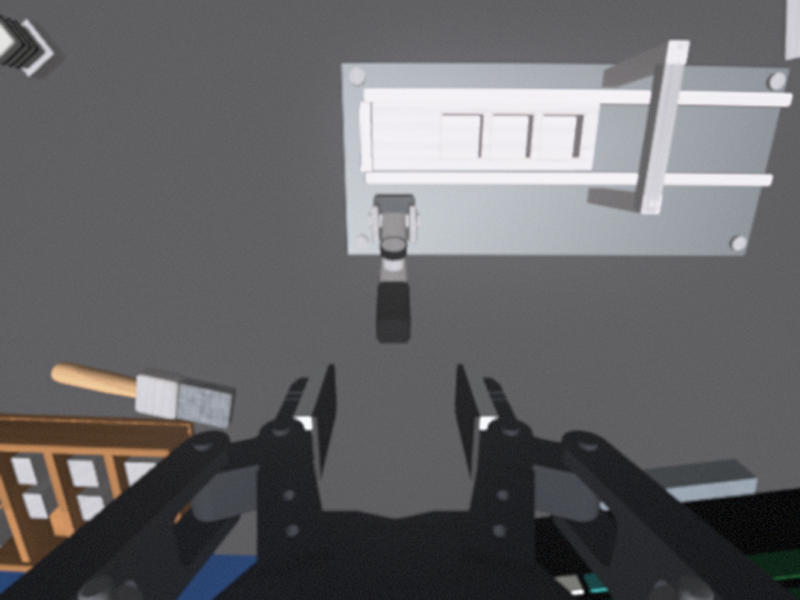

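The wrist view shows the stop bar at column 366 with a small gap to the block at column 374. The sleeve is at (394,313) and centred between the fingers.

Run:
```python
from h import *
s=np.load('w9.npy');c=cam('wrist',dict(eef_pos=s[:3],ee_rot=s[3:]))
f=lambda u,v,z:onz(c,(u*.7,v*.7),z)[:2].round(1)
print(f(378,315,153),f(394,313,153),f(411,315,153))
th=np.radians(1.6)
for j in np.arange(0,2.01,0.125):
    p=1.1416+j; dx=96*(np.cos(p)-np.cos(1.1416));dz=96*(np.sin(p)-np.sin(1.1416))
    print(j,np.round(np.array([dx*np.cos(th),dx*np.sin(th),dz])/40,2))
```

```text
[616.5  13.7] [615.1  22.3] [616.   31.6]
0.0 [0. 0. 0.]
0.125 [-0.28 -0.01  0.11]
0.25 [-0.57 -0.02  0.18]
0.375 [-0.87 -0.02  0.21]
0.5 [-1.17 -0.03  0.21]
0.625 [-1.47 -0.04  0.17]
0.75 [-1.75 -0.05  0.1 ]
0.875 [-2.03 -0.06 -0.02]
1.0 [-2.29 -0.06 -0.16]
1.125 [-2.54 -0.07 -0.34]
1.25 [-2.75 -0.08 -0.55]
1.375 [-2.94 -0.08 -0.78]
1.5 [-3.1  -0.09 -1.03]
1.625 [-3.23 -0.09 -1.3 ]
1.75 [-3.32 -0.09 -1.59]
1.875 [-3.38 -0.09 -1.88]
2.0 [-3.4  -0.09 -2.18]
```

Call:
apply_moves --increments '[-0.03, 0, -1, 0, 0, 0, 45, -0.03, 0, -2, 0, 0, 0, 45, -0.03, 0, -2.18, 0, 0, 0, 45, -0.03, 0, -2.18, 0, 0, 0, 12, -0.03, 0, -2.18, 0, 0, 0, 12, -0.03, 0, -2.18, 0, 0, 0, 12, -0.03, 0, -2.18, 0, 0, 0, 12, -0.03, 0, -2.18, 0, 0, 0, 12]'

```text
clock: 12.85
eef_pos: [616.9, 21.5, 139.3]
ee_rot: [0.001, -0.015, 1.0, -0.001]
wrist_force: [0.0, -5.9, -5.5]
finger_gap: 16.6
finger_force: 59.6
```

Call:
apply_moves --increments '[0, 0, 0, 0, 0, 0, 12, -0.28, -0.01, 0.11, 0, 0, 0, 12, -0.57, -0.02, 0.18, 0, 0, 0, 12, -0.87, -0.02, 0.21, 0, 0, 0, 12, -1.17, -0.03, 0.21, 0, 0, 0, 12, -1.47, -0.04, 0.17, 0, 0, 0, 12, -1.75, -0.05, 0.1, 0, 0, 0, 12, -2.03, -0.06, -0.02, 0, 0, 0, 12]'

```text
clock: 13.52
eef_pos: [545.6, 19.5, 144.8]
ee_rot: [0.013, -0.015, 1.0, -0.001]
wrist_force: [5.8, -2.2, 11.9]
finger_gap: 17.0
finger_force: 60.4
```

Call:
apply_moves --increments '[-0.26, 0, -0.14, 0, 0, 0, 12, -0.51, -0.01, -0.32, 0, 0, 0, 12, -0.72, -0.02, -0.53, 0, 0, 0, 12, -0.91, -0.02, -0.76, 0, 0, 0, 12, -1.07, -0.03, -1.01, 0, 0, 0, 12, -1.2, -0.03, -1.28, 0, 0, 0, 12, -1.29, -0.03, -1.57, 0, 0, 0, 12, -1.35, -0.03, -1.86, 0, 0, 0, 12]'

```text
clock: 14.18
eef_pos: [483.2, 17.9, 67.0]
ee_rot: [0.002, -0.015, 1.0, -0.001]
wrist_force: [-7.2, -6.4, 9.2]
finger_gap: 16.7
finger_force: 95.4
```

Call:
apply_moves --increments '[-0.02, 0, -0.15, 0, 0, 0, 12, -0.02, 0, -0.3, 0, 0, 0, 12, -0.02, 0, -0.3, 0, 0, 0, 12, -0.02, 0, -0.3, 0, 0, 0, 12, -0.02, 0, -0.3, 0, 0, 0, 35, -0.02, 0, -0.3, 0, 0, 0, 35, -0.02, 0, -0.3, 0, 0, 0, 35, -0.02, 0, -0.3, 0, 0, 0, 35]'

```text
clock: 14.85
eef_pos: [481.7, 19.5, 52.0]
ee_rot: [0.001, -0.015, 1.0, 0.0]
wrist_force: [-0.5, -0.3, -0.5]
finger_gap: 34.7
finger_force: 0.0
```

Call:
apply_moves --increments '[0, 0, 1, 0, 0, 0, 35, 0, 0, 2, 0, 0, 0, 35, 0, 0, 3, 0, 0, 0, 35, 0, 0, 4, 0, 0, 0, 60, 0, 0, 5, 0, 0, 0, 60, 0, -0.5, 5, 0, 0, 0, 60, 0, -1, 5, 0, 0, 0, 60, 0, -1, 5, 0, 0, 0, 60]'

```text
clock: 15.52
eef_pos: [481.3, -22.9, 252.7]
ee_rot: [0.002, -0.014, 1.0, -0.001]
wrist_force: [-0.6, -0.3, -0.8]
finger_gap: 60.1
finger_force: 0.0
```

```bash
python3 chk.py w10
```

```text
[ 4.807567e+02 -2.172490e+01  2.517820e+02  9.000000e-04 -1.420000e-02
  9.999000e-01 -2.000000e-04] [-0.3  1.3 -0.1] 60.15612226003376
```

View pics/w10x.png

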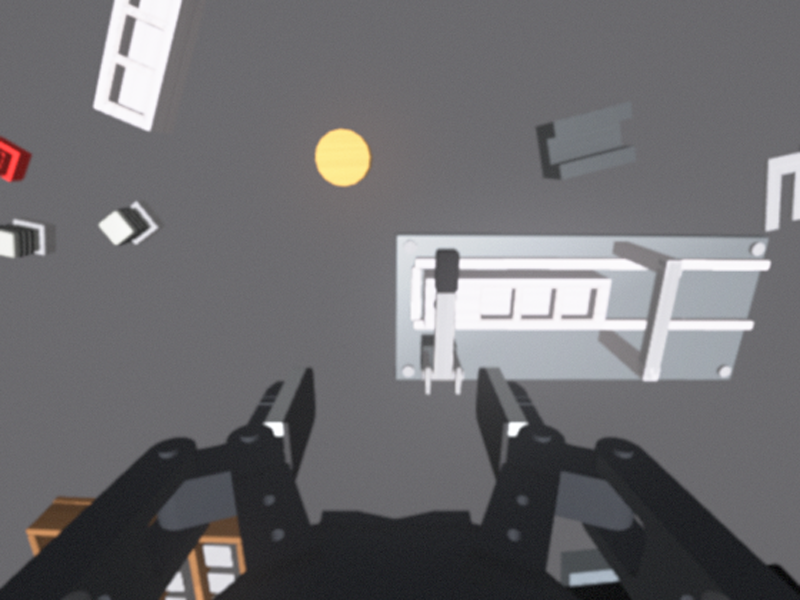

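The clamp is level across the block, with the black sleeve at (447,268). Next are the gauges.

Call:
apply_moves --increments '[-0.3, -6.4, 0, 0, 0, -56, 60, -0.3, -6.4, 0, 0, 0, -56, 60, -0.3, -6.4, 0, 0, 0, -56, 60, -0.3, -6.4, 0, 0, 0, -56, 60, -0.3, -6.4, 0, 0, 0, -56, 60, -0.3, -6.4, 0, 0, 0, -56, 60, -0.3, -6.4, 0, 0, 0, -56, 60, -0.3, -6.4, 0, 0, 0, -56, 60]'

```text
clock: 16.28
eef_pos: [468.2, -278.9, 249.9]
ee_rot: [-0.001, 0.46, 0.888, 0.0]
wrist_force: [0.5, 0.2, -0.7]
finger_gap: 59.6
finger_force: 0.0
```

```bash
sleep 0
cat > g.py <<'E'
from h import *
import sys
n=sys.argv[1];s=np.load(n+'.npy');c=cam('wrist',dict(eef_pos=s[:3],ee_rot=s[3:]))
im=cv2.imread(f'pics/{n}.png')
q=s[3:];print('tool y deg',np.degrees(np.arctan2(2*q[2]**2-1,2*q[1]*q[2])).round(1),'reach-box:',s[:3].round(1))
hsv=cv2.cvtColor(im,cv2.COLOR_BGR2HSV)
for nm,(lo,hi) in dict(bright=((0,0,165),(180,60,255)),red=((0,150,80),(10,255,255))).items():
  for a,k in rects(im,lo,hi,60):
    w=np.array([onz(c,p,46)[:2] for p in k[:,0].astype(float)],np.float32)
    r=cv2.minAreaRect(w)
    if max(r[1])<70 and 380<r[0][0]<560 and r[0][1]<-150: 
        print(nm,int(a),k[:,0].mean(0).round(0),np.round(r[0],1),np.round(r[1],1),round(r[2],1),'pts',len(cv2.approxPolyDP(k,2,True)))
E
python3 chk.py w11; python3 g.py w11
```

```text
[ 4.681604e+02 -2.776549e+02  2.498402e+02 -8.000000e-04  4.593000e-01
  8.883000e-01  4.000000e-04] [ 0.   0.4 -0.2] 59.886863881698034
tool y deg 35.3 reach-box: [ 468.2 -277.7  249.8]
bright 85 [193. 299.] [ 467.2 -478.3] [17.8 16.2] 35.6 pts 4
bright 273 [243. 238.] [ 474.8 -359.9] [23.3 22.3] 81.2 pts 4
bright 120 [246. 225.] [ 467.1 -342. ] [35.5 20.4] 30.5 pts 6
bright 537 [280. 163.] [ 457.1 -255. ] [26.2 29.5] 35.4 pts 6
red 406 [196. 211.] [ 406.2 -361.6] [36.4 29.5] 60.2 pts 12
```

Call:
apply_moves --increments '[-0.25, 0.55, -1, 0, 0, 0, 60, -0.25, 0.55, -2, 0, 0, 0, 60, -0.25, 0.55, -2.75, 0, 0, 0, 60, -0.25, 0.55, -2.75, 0, 0, 0, 60, -0.25, 0.55, -2.75, 0, 0, 0, 60, -0.25, 0.55, -2.75, 0, 0, 0, 60, -0.25, 0.55, -2.75, 0, 0, 0, 60, -0.25, 0.55, -2.75, 0, 0, 0, 60]'

```text
clock: 17.05
eef_pos: [460.4, -256.1, 143.7]
ee_rot: [0.003, 0.456, 0.89, -0.0]
wrist_force: [0.1, 0.6, 0.0]
finger_gap: 59.9
finger_force: 0.0
```

```bash
python3 chk.py w12; python3 g.py w12
python3 - <<'E'
from h import *
im=cv2.imread('pics/w12.png')
a=cv2.resize(im[120:280,200:360],(590,590),interpolation=cv2.INTER_CUBIC);cv2.imwrite('pics/w12c.png',a)
E
```

```text
[ 4.600596e+02 -2.559376e+02  1.433138e+02  2.300000e-03  4.560000e-01
  8.900000e-01 -3.000000e-04] [ 0.4 -0.3  0. ] 60.056264312904645
tool y deg 35.7 reach-box: [ 460.1 -255.9  143.3]
bright 78 [193. 299.] [ 447.3 -373.8] [ 9.6 13.9] 68.9 pts 4
bright 330 [226. 303.] [ 474.1 -360.8] [21.9 20.9] 79.3 pts 5
bright 111 [234. 279.] [ 468.8 -335.3] [12.2 24.8] 82.6 pts 6
bright 982 [274. 206.] [ 455.4 -253.7] [25.  32.2] 35.8 pts 6
red 1236 [164. 263.] [ 405.7 -357.6] [45.2 34.1] 59.8 pts 8
```

View pics/w12c.png

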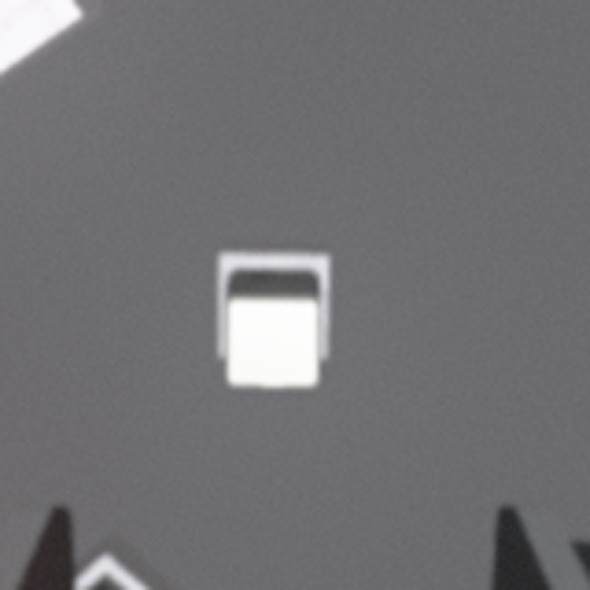

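The gauge's top face is centred at (274,213) in the full picture, square to the fingers.

Run:
```python
from h import *
s=np.load('w12.npy');c=cam('wrist',dict(eef_pos=s[:3],ee_rot=s[3:]))
f=lambda u,v,z:onz(c,(200+u*160/590,120+v*160/590),z)[:2].round(1)
print(f(273.5,342,46),f(227,297,46),f(320,297,46),'foot',f(218,254,16),f(330,254,16))
o=robot.get_obs();print(o['eef_pos'])
```

```text
[ 459.3 -258.1] [ 444.2 -255.4] [ 461.6 -242.9] foot [ 439.7 -255.4] [ 462.9 -238.7]
[ 459.69659101 -255.78893023  142.92884775]
```

Call:
apply_moves --increments '[-0.01, -0.06, -0.8, 0, 0, 0, 60, -0.01, -0.06, -1.6, 0, 0, 0, 60, -0.01, -0.06, -2.4, 0, 0, 0, 60, -0.01, -0.06, -3.07, 0, 0, 0, 60, -0.01, -0.06, -3.07, 0, 0, 0, 60, -0.01, -0.06, -3.07, 0, 0, 0, 15, -0.01, -0.06, -3.07, 0, 0, 0, 15, -0.01, -0.06, -3.07, 0, 0, 0, 15]'

```text
clock: 17.82
eef_pos: [460.0, -258.7, 20.5]
ee_rot: [0.002, 0.456, 0.89, -0.0]
wrist_force: [0.7, -0.2, 0.5]
finger_gap: 24.2
finger_force: 0.0
```

Call:
apply_moves --increments '[0, 0, 0, 0, 0, 0, 15, 0, 0, 0, 0, 0, 0, 15, 0, 0, 0, 0, 0, 0, 15, 0, 0, 0.5, 0, 0, 0, 15, 0, 0, 1.2, 0, 0, 0, 15, 0, 0, 2, 0, 0, 0, 15, 0, 0, 3, 0, 0, 0, 15, 0, 0, 3.5, 0, 0, 0, 15]'

```text
clock: 18.48
eef_pos: [459.9, -258.5, 163.1]
ee_rot: [0.004, 0.456, 0.89, -0.0]
wrist_force: [1.0, -0.6, -1.0]
finger_gap: 20.7
finger_force: 58.8
```

Call:
apply_moves --increments '[0.1, 0.7, 0, 0, 0, -5, 15, 0.25, 1.6, 0, 0, 0, -10, 15, 0.38, 2.6, 0, 0, 0, -15, 15, 0.5, 3.5, 0, 0, 0, -20, 15, 0.6, 4.4, 0, 0, 0, -25, 15, 0.75, 5.3, 0, 0, 0, -30, 15, 0.9, 6.2, 0, 0, 0, -34, 15, 1, 7, 0, 0, 0, -34, 15]'

```text
clock: 19.15
eef_pos: [498.1, 24.9, 158.9]
ee_rot: [0.0, 0.697, 0.717, 0.001]
wrist_force: [0.1, 0.4, -1.7]
finger_gap: 20.8
finger_force: 58.9
```

Call:
apply_moves --increments '[0.15, 0.9, -0.1, 0, 0, 0, 15, 0.3, 1.8, -0.2, 0, 0, 0, 15, 0.42, 2.5, -0.3, 0, 0, 0, 15, 0.42, 2.97, -0.5, 0, 0, 0, 15, 0.42, 2.97, -0.5, 0, 0, 0, 15, 0.42, 2.97, -0.5, 0, 0, 0, 15, 0.42, 2.97, -0.5, 0, 0, 0, 15, 0.42, 2.97, -0.5, 0, 0, 0, 15]'

```text
clock: 19.82
eef_pos: [514.9, 140.5, 138.6]
ee_rot: [0.0, 0.697, 0.717, 0.0]
wrist_force: [1.3, -0.1, -1.3]
finger_gap: 21.1
finger_force: 58.9
```

```bash
python3 chk.py w13
python3 - <<'E'
from h import *
im=cv2.imread('pics/w13.png')
a=cv2.resize(im[90:310,180:380],(545,600),interpolation=cv2.INTER_CUBIC);cv2.imwrite('pics/w13c.png',a)
E
```

```text
[5.149417e+02 1.404321e+02 1.385678e+02 3.000000e-04 6.969000e-01
 7.171000e-01 2.000000e-04] [-0.2  0.1 -0.1] 21.113342957820493
```

View pics/w13c.png

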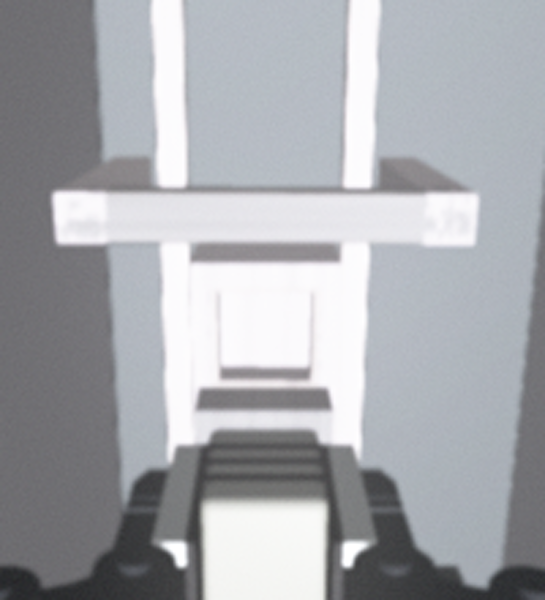

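The crop shows the held gauge's foot with its upper front edge at row 410 (columns 195-333). Pocket 2 is at columns 218-314 and the block's end is at row 262 (columns 191-340).

Run:
```python
from h import *
s=np.load('w13.npy');c=cam('wrist',dict(eef_pos=s[:3],ee_rot=s[3:]))
f=lambda u,v,z:onz(c,(180+u/2.7273,90+v/2.7273),z)[:2].round(1)
z=s[2]-20
print('foot top edge',f(195,410,z+16),f(333,410,z+16),'bot',f(199,389,z),f(331,389,z))
print('grip top',f(203,502,z+46),f(325,502,z+46))
print('block end',f(191,262,46),f(340,262,46),'hole y',f(265,290,46),f(218,330,46),f(314,330,46), f(265,378,46),f(265,368,30))
print('bar',f(52,194,92),f(478,193,92),f(53,244,92),f(475,244,92))
```

```text
foot top edge [500.8 154.6] [528.2 155.4] bot [500.4 152.5] [529.2 153.4]
grip top [504.5 151.5] [524.6 152.1]
block end [492.4 163.5] [537.1 164.8] hole y [514.9 155.4] [500.8 142.2] [530.4 143.1] [515.8 126.8] [515.9 124. ]
bar [463.5 190. ] [563.9 193.2] [463.2 178. ] [564.5 181. ]
```

Call:
apply_moves --increments '[0.015, 0.01, -0.6, 0, 0, 0, 15, 0.015, 0.01, -1.2, 0, 0, 0, 15, 0.015, 0.01, -1.6, 0, 0, 0, 15, 0.015, 0.01, -1.75, 0, 0, 0, 15, 0.015, 0.01, -1.85, 0, 0, 0, 15, 0.015, 0.01, -1.95, 0, 0, 0, 15, 0.015, 0.01, -2.05, 0, 0, 0, 15, 0.015, 0.01, -2.1, 0, 0, 0, 15]'

```text
clock: 20.58
eef_pos: [516.1, 140.7, 54.9]
ee_rot: [0.001, 0.696, 0.718, -0.0]
wrist_force: [-0.2, -5.9, 3.6]
finger_gap: 20.9
finger_force: 59.6
```

Already deep in the pocket. I'll press it home.

Call:
apply_moves --increments '[0, 0, -0.05, 0, 0, 0, 15, 0, 0, -0.1, 0, 0, 0, 15, 0, 0, -0.15, 0, 0, 0, 15, 0, 0, -0.2, 0, 0, 0, 15, 0, 0, -0.2, 0, 0, 0, 15, 0, 0, -0.2, 0, 0, 0, 15, 0, 0, -0.2, 0, 0, 0, 15, 0, 0, -0.2, 0, 0, 0, 15]'

```text
clock: 21.25
eef_pos: [516.2, 140.7, 50.6]
ee_rot: [0.001, 0.696, 0.718, -0.001]
wrist_force: [-9.4, -8.0, 25.3]
finger_gap: 21.0
finger_force: 62.8
```

Call:
apply_moves --increments '[0, 0, -0.15, 0, 0, 0, 50, 0, 0, -0.1, 0, 0, 0, 50, 0, 0, 0, 0, 0, 0, 50, 0, 0, 0.5, 0, 0, 0, 50, 0, 0, 1.4, 0, 0, 0, 50, 0, 0, 2.3, 0, 0, 0, 50, 0, 0, 3, 0, 0, 0, 60, 0, 0, 3, 0, 0, 0, 60]'

```text
clock: 21.92
eef_pos: [520.7, 143.4, 173.5]
ee_rot: [0.004, 0.696, 0.718, 0.006]
wrist_force: [-0.3, -0.5, -0.0]
finger_gap: 60.3
finger_force: 0.0
```

```bash
python3 chk.py w14
python3 - <<'E'
from h import *
s=np.load('w14.npy');c=cam('wrist',dict(eef_pos=s[:3],ee_rot=s[3:]))
im=cv2.imread('pics/w14.png')
# predicted px of gauge top (z76) corners at hole2 for home
for z in(76,86):print(z,[proj(c,(515.6+a,140.6+b,z)).round(1) for a,b in((-11,-11),(11,-11),(11,11),(-11,11))])
for a,k in rects(im,(0,0,200),(180,60,255),300):
    q=k[:,0]; print(int(a),q.min(0),q.max(0))
t=robot.snapshot('top');ct=cam('top')
for a,k in rects(t,(0,0,150),(180,60,255),20):
    p=k[:,0].mean(0);w=onz(ct,p,40)
    if a<100 and 350<w[0]<560 and w[1]<-150: print('gauge?',a,w.round(0))
cv2.imwrite('pics/t14.png',t)
g=im.min(2); u=int(proj(c,(515.6,140.6,76))[0]); print(u,g[120:300,u])
E
```

```text
[5.187927e+02 1.429608e+02 1.707496e+02 2.500000e-03 6.965000e-01
 7.176000e-01 4.200000e-03] [ 0.2 -0.  -0.4] 59.69937298655491
76 [array([258.8, 227.2]), array([284.3, 227.8]), array([285.3, 203.5]), array([259.1, 202.8])]
86 [array([258.2, 231.5]), array([284.7, 232.2]), array([285.7, 207. ]), array([258.6, 206.3])]
898 [253 318] [340 335]
10638 [202 158] [334 315]
1492 [294   0] [308 155]
1518 [228   0] [243 155]
497 [129   0] [194  15]
gauge? 41.0 [ 474. -362.   40.]
271 [175 174 175 174 173 175 176 173 176 176 176 174 176 175 174 174 173 173
 173 174 172 177 174 173 175 175 173 174 174 173 174 175 174 176 169 160
 143 155 188 215 220 222 220 220 220 220 219 218 218 218 222 224 223 202
 162 136 132 131 131 138 171 222 242 246 245 246 246 247 244 233 216 208
 220 221 188 136 105 100 102 103 103 124 157 212 242 250 252 251 251 251
 250 250 250 249 250 249 249 248 248 248 248 247 247 246 245 240 240 243
 245 246 245 245 245 245 245 245 244 245 245 245 245 245 245 245 244 243
 228 187 149 134 136 145 181 224 240 244 245 244 244 244 243 245 245 245
 244 245 244 244 244 245 244 245 244 245 245 242 227 184 146 131 132 132
 145 185 226 240 245 246 246 246 246 245 246 246 246 245 246 246 245 246]
```

Call:
apply_moves --increments '[-0.5, -8, 0.3, 0, 0, -6, 45, -0.5, -8, 0.3, 0, 0, -6, 45, -0.5, -8, 0.3, 0, 0, -6, 45, -0.5, -8, 0.3, 0, 0, -6, 45, -0.5, -8, 0.3, 0, 0, -6, 45, -0.5, -8, 0.3, 0, 0, -6, 45, -0.5, -8, 0.3, 0, 0, -6, 45, -0.5, -8, 0.3, 0, 0, -6, 45]'

```text
clock: 22.73
eef_pos: [493.4, -180.6, 175.9]
ee_rot: [-0.001, 0.734, 0.68, -0.001]
wrist_force: [0.9, 0.4, 0.1]
finger_gap: 45.0
finger_force: 0.0
```

Call:
apply_moves --increments '[-0.55, -4.55, -0.9, 0, 0, -6, 45, -0.55, -4.55, -0.9, 0, 0, -6, 45, -0.55, -4.55, -0.9, 0, 0, -6, 45, -0.55, -4.55, -0.9, 0, 0, -6, 45, -0.55, -4.55, -0.9, 0, 0, -6, 45, -0.55, -4.55, -0.9, 0, 0, -6, 45, -0.55, -4.55, -0.9, 0, 0, -6, 45, -0.55, -4.55, -0.9, 0, 0, -6, 45]'

```text
clock: 23.4
eef_pos: [472.3, -358.5, 140.2]
ee_rot: [-0.002, 0.768, 0.641, 0.0]
wrist_force: [0.4, -0.1, 0.3]
finger_gap: 45.1
finger_force: 0.0
```

```bash
python3 chk.py w15; sed -i 's/^    if max/    pz=cv2.approxPolyDP(k,2,True)[:,0]\n    if max/' g.py; python3 g.py w15
python3 - <<'E'
from h import *
s=np.load('w15.npy');c=cam('wrist',dict(eef_pos=s[:3],ee_rot=s[3:]))
im=cv2.imread('pics/w15.png')
for t in(165,200,225):
  for a,k in rects(im,(0,0,t),(180,60,255),200):
    p=cv2.approxPolyDP(k,1.5,True)[:,0]; m=p.mean(0)
    if 220<m[0]<330 and 130<m[1]<290: print(t,a,p.tolist())
E
```

```text
[ 4.727821e+02 -3.583299e+02  1.407512e+02 -1.600000e-03  7.674000e-01
  6.411000e-01  1.000000e-04] [-0.5 -0.2 -0.6] 44.72574565125665
tool y deg -10.2 reach-box: [ 472.8 -358.3  140.8]
bright 77 [340. 295.] [ 517.2 -448.9] [10.9 11.2] 79.7 pts 4
bright 75 [213. 295.] [ 398.5 -427.7] [10.9 11.3] 80.1 pts 4
bright 1093 [280. 209.] [ 475.9 -356.6] [34.  26.1] 79.1 pts 5
red 379 [213. 231.] [ 410.8 -366.7] [31.2 22.9] 58.9 pts 7
red 81 [217. 214.] [ 422.  -350.7] [ 3.8 24. ] 60.1 pts 4
165 1093.0 [[265, 191], [265, 220], [267, 221], [267, 226], [269, 228], [292, 228], [295, 220], [296, 192]]
200 1017.5 [[266, 192], [265, 218], [268, 220], [268, 226], [291, 228], [295, 212], [295, 192]]
225 706.5 [[266, 192], [266, 218], [268, 219], [268, 226], [292, 227], [294, 205], [270, 204], [268, 206], [267, 198], [269, 195], [290, 195], [294, 198], [294, 201], [295, 193]]
```

Run:
```python
from h import *
s=np.load('w15.npy');c=cam('wrist',dict(eef_pos=s[:3],ee_rot=s[3:]))
print(onz(c,(280,215.5),46)[:2],onz(c,(280,227.7),46)[:2],onz(c,(280.5,191.5),16)[:2], robot.get_obs()['eef_pos'])
```

```text
[ 474.82146403 -361.11129645] [ 472.88372311 -372.09876101] [ 477.87472356 -347.98915058] [ 473.1936837  -358.26438276  141.30387658]
```

Call:
apply_moves --increments '[0.045, -0.08, -0.8, 0, 0, 0, 45, 0.045, -0.08, -1.6, 0, 0, 0, 45, 0.045, -0.08, -2.4, 0, 0, 0, 45, 0.045, -0.08, -3.03, 0, 0, 0, 45, 0.045, -0.08, -3.03, 0, 0, 0, 45, 0.045, -0.08, -3.03, 0, 0, 0, 15, 0.045, -0.08, -3.03, 0, 0, 0, 15, 0.045, -0.08, -3.03, 0, 0, 0, 15]'

```text
clock: 24.17
eef_pos: [477.0, -364.2, 23.3]
ee_rot: [0.002, 0.767, 0.641, 0.0]
wrist_force: [0.6, 0.4, -0.8]
finger_gap: 20.8
finger_force: 60.3
```

Call:
apply_moves --increments '[0, 0, 0, 0, 0, 0, 15, 0, 0, 0, 0, 0, 0, 15, 0, 0, 0, 0, 0, 0, 15, 0, 0, 0.5, 0, 0, 0, 15, 0, 0, 1.2, 0, 0, 0, 15, 0, 0, 2, 0, 0, 0, 15, 0, 0, 3, 0, 0, 0, 15, 0, 0, 3.5, 0, 0, 0, 15]'

```text
clock: 24.83
eef_pos: [476.9, -365.0, 166.0]
ee_rot: [0.003, 0.768, 0.641, 0.001]
wrist_force: [2.2, -0.9, -0.0]
finger_gap: 20.6
finger_force: 60.6
```

Call:
apply_moves --increments '[0.1, 0.7, 0.1, 0, 0, 3, 15, 0.15, 1.5, 0.1, 0, 0, 6, 15, 0.25, 2.4, 0.1, 0, 0, 9, 15, 0.3, 3.3, 0.1, 0, 0, 11.8, 15, 0.4, 4.2, 0.1, 0, 0, 11.8, 15, 0.45, 5.1, 0.1, 0, 0, 11.8, 15, 0.5, 6, 0.1, 0, 0, 11.8, 15, 0.6, 6.9, 0.1, 0, 0, 11.8, 15]'

```text
clock: 25.5
eef_pos: [498.6, -85.7, 165.2]
ee_rot: [0.0, 0.698, 0.716, 0.0]
wrist_force: [0.3, 0.5, -1.6]
finger_gap: 20.6
finger_force: 60.5
```

Call:
apply_moves --increments '[0.1, 0.9, 0, 0, 0, 0, 15, 0.2, 1.8, -0.1, 0, 0, 0, 15, 0.3, 2.7, -0.2, 0, 0, 0, 15, 0.35, 3.6, -0.4, 0, 0, 0, 15, 0.4, 4.4, -0.6, 0, 0, 0, 15, 0.4, 4.7, -0.7, 0, 0, 0, 15, 0.4, 4.7, -0.7, 0, 0, 0, 15, 0.4, 4.7, -0.7, 0, 0, 0, 15]'

```text
clock: 26.17
eef_pos: [514.8, 100.8, 136.7]
ee_rot: [0.0, 0.697, 0.717, -0.001]
wrist_force: [-0.7, -0.5, -0.6]
finger_gap: 20.8
finger_force: 60.5
```

Call:
apply_moves --increments '[0, 0, 0, 0, 0, 0, 15, 0, 0, 0, 0, 0, 0, 15, 0, 0, 0, 0, 0, 0, 15, 0, 0, 0, 0, 0, 0, 15, 0, 0, 0, 0, 0, 0, 15, 0, 0, 0, 0, 0, 0, 15, 0, 0, 0, 0, 0, 0, 15, 0, 0, 0, 0, 0, 0, 15]'

```text
clock: 26.83
eef_pos: [515.2, 100.6, 136.9]
ee_rot: [0.0, 0.698, 0.716, 0.0]
wrist_force: [0.5, 0.9, -1.3]
finger_gap: 20.8
finger_force: 60.5
```

```bash
python3 chk.py w16
python3 - <<'E'
from h import *
s=np.load('w16.npy');c=cam('wrist',dict(eef_pos=s[:3],ee_rot=s[3:]));z=s[2]-20
for nm,X in dict(foottopfront=(s[0],s[1]+14,z+16),footbotfront=(s[0],s[1]+14,z),griptopfront=(s[0],s[1]+11,z+46),blockend=(515,164.3,46),hole2grip=(515.6,151.6,76),hole1_far=(516.6,119.4,46)).items(): print(nm,proj(c,X).round(1))
im=cv2.imread('pics/w16.png');g=im.min(2)
u=int(proj(c,(s[0],s[1]+11,z+46))[0]);print('col',u)
for r in range(100,290): print(g[r,u-8:u+9:4].mean().astype(int),end=' ' if r%10<9 else f'  |{r}\n')
for r in (125,133,140,200,214,222,226,230,234,238,242,246,250,275): 
    d=np.diff(cv2.GaussianBlur(g,(3,3),0)[r,200:360].astype(int)); print(r,[(200+i,int(d[i])) for i in np.where(abs(d)>18)[0]])
E
```

```text
[515.1396 100.6539 136.8726   0.       0.6977   0.7164  -0.    ] [-0.5 -0.  -0.5] 20.63141277082904
foottopfront [277.5 241.4]
footbotfront [277.5 230.3]
griptopfront [277.5 274.8]
blockend [278.8 136.2]
hole2grip [279.5 158.2]
hole1_far [279.2 192.5]
col 277
216 217 216 216 217 217 213 211 212 216  |109
217 219 220 215 197 171 163 165 166 165  |119
167 166 166 166 166 167 167 167 167 166  |129
167 167 166 159 147 147 187 229 242 243  |139
244 243 243 243 242 240 238 234 223 210  |149
215 219 200 162 121 104 107 133 178 225  |159
246 251 252 252 251 251 251 251 251 251  |169
251 251 251 251 251 250 250 250 250 250  |179
250 250 249 249 249 248 246 237 230 233  |189
240 241 241 241 243 243 243 243 243 243  |199
243 243 243 243 243 243 243 243 242 242  |209
243 242 243 242 242 242 242 243 242 239  |219
221 171 137 128 134 163 212 234 233 203  |229
147 116 113 114 113 112 118 142 182 212  |239
219 220 220 213 185 139 110 103 101 89  |249
77 82 93 98 92 78 77 89 100 100  |259
88 75 77 91 100 102 102 105 116 142  |269
171 197 217 228 235 238 239 239 238 238  |279
238 238 237 236 236 236 2
[... 1708 characters left out ...]
46 [(np.int64(241), 29), (np.int64(242), 24), (np.int64(256), -26), (np.int64(257), -29), (np.int64(258), -19), (np.int64(294), 24), (np.int64(295), 28), (np.int64(296), 22), (np.int64(312), -27), (np.int64(313), -29)]
250 [(np.int64(241), 28), (np.int64(242), 29), (np.int64(253), -24), (np.int64(254), -36), (np.int64(255), -36), (np.int64(256), -23), (np.int64(296), 27), (np.int64(297), 36), (np.int64(298), 33), (np.int64(299), 20), (np.int64(312), -32), (np.int64(313), -27)]
275 [(np.int64(252), 25), (np.int64(253), 45), (np.int64(254), 48), (np.int64(255), 32), (np.int64(297), -27), (np.int64(298), -46), (np.int64(299), -50), (np.int64(300), -30), (np.int64(356), 23), (np.int64(357), 25)]
```

Run:
```python
from h import *
s=np.load('w16.npy');c=cam('wrist',dict(eef_pos=s[:3],ee_rot=s[3:]));z=s[2]-20
f=lambda u,v,z:onz(c,(u,v),z)[:2].round(1)
for dz in(0,-2): print('foot',dz,f(251,238,z+16+dz),f(300.3,238,z+16+dz),f(275.7,229.5,z+dz),'grip',f(253.5,270.5,z+46+dz),f(298.5,270.5,z+46+dz))
print('wall bottom',f(278,220.5,30),'wall top',f(278,225.7,44),f(260.5,222,36),f(294.8,222,36),'far',f(278,188,46))
print('block end',f(278,136.3,46),'rails@133',f(248,133,20),f(307,133,20))
```

```text
foot 0 [500.7 116.2] [527.4 117. ] [514.1 115.1] grip [504.3 113.6] [524.5 114.1]
foot -2 [500.6 115.4] [527.6 116.1] [514.1 114.3] grip [504.2 112.4] [524.6 113. ]
wall bottom [516.6  89.2] wall top [516.5  89.6] [501.1  89.6] [531.3  90.4] far [515.5 123.2]
block end [514.4 164.2] rails@133 [488.8 164.5] [539.3 165.9]
```

Call:
apply_moves --increments '[0.035, 0.07, -0.6, 0, 0, 0, 15, 0.035, 0.07, -1.2, 0, 0, 0, 15, 0.035, 0.07, -1.5, 0, 0, 0, 15, 0.035, 0.07, -1.65, 0, 0, 0, 15, 0.035, 0.07, -1.75, 0, 0, 0, 15, 0.035, 0.07, -1.85, 0, 0, 0, 15, 0.035, 0.07, -1.95, 0, 0, 0, 15, 0.035, 0.07, -2, 0, 0, 0, 15]'

```text
clock: 27.6
eef_pos: [517.1, 103.6, 57.2]
ee_rot: [0.0, 0.698, 0.716, 0.0]
wrist_force: [-0.3, -0.1, -1.1]
finger_gap: 21.2
finger_force: 60.6
```

Call:
apply_moves --increments '[0, 0, -0.05, 0, 0, 0, 15, 0, 0, -0.1, 0, 0, 0, 15, 0, 0, -0.15, 0, 0, 0, 15, 0, 0, -0.2, 0, 0, 0, 15, 0, 0, -0.23, 0, 0, 0, 15, 0, 0, -0.23, 0, 0, 0, 15, 0, 0, -0.23, 0, 0, 0, 15, 0, 0, -0.23, 0, 0, 0, 15]'

```text
clock: 28.27
eef_pos: [517.2, 103.6, 52.4]
ee_rot: [-0.0, 0.698, 0.717, -0.0]
wrist_force: [-10.0, -0.8, 27.6]
finger_gap: 20.7
finger_force: 64.5
```

Call:
apply_moves --increments '[0, 0, 0.1, 0, 0, 0, 50, 0, 0, 0.1, 0, 0, 0, 50, 0, 0, 0.1, 0, 0, 0, 50, 0, 0, 0.5, 0, 0, 0, 50, 0, 0, 1.4, 0, 0, 0, 50, 0, 0, 2.3, 0, 0, 0, 50, 0, 0, 3, 0, 0, 0, 50, 0, 0, 3, 0, 0, 0, 50]'

```text
clock: 28.93
eef_pos: [521.6, 104.2, 174.0]
ee_rot: [0.004, 0.698, 0.716, 0.005]
wrist_force: [1.5, -0.3, 0.4]
finger_gap: 49.9
finger_force: 0.0
```

Call:
apply_moves --increments '[0, 0, 1.2, 0, 0, 0, 45, 0, 0, 1.2, 0, 0, 0, 45, 0, 0, 1.2, 0, 0, 0, 45, 0, 0, 1.2, 0, 0, 0, 45, 0, 0, 1.2, 0, 0, 0, 45, 0, 0, 1.2, 0, 0, 0, 45, 0, 0, 1.2, 0, 0, 0, 45, 0, 0, 1.2, 0, 0, 0, 45]'

```text
clock: 29.6
eef_pos: [515.8, 103.4, 214.3]
ee_rot: [-0.001, 0.698, 0.716, -0.001]
wrist_force: [0.0, -0.5, -0.0]
finger_gap: 44.9
finger_force: 0.0
```

```bash
python3 chk.py w17
python3 - <<'E'
from h import *
s=np.load('w17.npy');c=cam('wrist',dict(eef_pos=s[:3],ee_rot=s[3:]))
for nm,(x,y) in dict(h2=(515.6,140.3),h1=(516.6,104.3)).items():
    print(nm,'top front/back home',proj(c,(x,y+11,76)).round(1),proj(c,(x,y-11,76)).round(1),' +6mm',proj(c,(x,y+11,82)).round(1),proj(c,(x,y-11,82)).round(1),'base front z46',proj(c,(x,y+11,46)).round(1))
print('blockend',proj(c,(515,164.3,46)).round(1),'clamp sleeve',proj(c,(479.5,18.4,75)).round(1),proj(c,(479.5,18.4,66)).round(1))
im=cv2.imread('pics/w17.png');g=im.min(2)
u=int(proj(c,(516,120,76))[0]);print('col',u)
for r in range(130,290): print(g[r,u-4:u+5:4].mean().astype(int),end=' ' if r%10<9 else f'  |{r}\n')
# dark sleeve mask centroid
m=cv2.inRange(cv2.cvtColor(im,cv2.COLOR_BGR2HSV),(0,0,0),(180,255,60))
n,l,st,ce=cv2.connectedComponentsWithStats(m)
print([(st[i].tolist(),ce[i].round(0).tolist()) for i in range(1,n) if st[i][4]>40])
t=robot.snapshot('top');ct=cam('top');cv2.imwrite('pics/t17.png',t)
for a,k in rects(t,(0,0,150),(180,60,255),15):
    p=k[:,0].mean(0);w=onz(ct,p,40)
    if a<100 and 250<w[0]<700: print('gauge?',a,w.round(0))
E
```

```text
[ 5.159598e+02  1.034500e+02  2.146194e+02 -6.000000e-04  6.977000e-01
  7.164000e-01 -7.000000e-04] [0.7 0.3 0. ] 45.0546226234207
h2 top front/back home [278.  149.8] [277.4 172.9]  +6mm [278.  150.5] [277.4 174.1] base front z46 [278.  146.5]
h1 top front/back home [278. 187.] [277.4 208.4]  +6mm [278.  188.5] [277.4 210.2] base front z46 [277.9 180.5]
blockend [277.7 133.6] clamp sleeve [241.3 272.9] [242.2 268.8]
col 277
201 196 185 194 234 251 253 253 252 253  |139
252 252 249 242 241 238 217 163 144 188  |149
240 254 255 255 255 255 255 255 255 255  |159
255 255 254 254 254 254 254 254 254 254  |169
254 252 249 251 252 252 247 234 230 236  |179
230 196 150 127 122 129 164 223 252 255  |189
255 254 254 254 254 254 254 254 254 254  |199
254 254 254 254 254 253 253 250 249 251  |209
252 252 252 252 252 252 252 252 252 252  |219
252 252 252 252 252 252 252 252 248 225  |229
174 155 170 220 245 251 251 252 252 252  |239
252 251 252 252 252 252 252 251 252 252  |249
252 252 252 252 250 233 186 130 107 110  |259
119 125 128 130 146 186 223 235 236 237  |269
237 236 235 234 234 234 232 222 181 143  |279
127 125 124 125 124 126 123 123 124 123  |289
[([204, 266, 10, 7, 42], [209.0, 269.0]), ([220, 272, 14, 56, 406], [227.0, 294.0]), ([0, 281, 557, 139, 34663], [279.0, 372.0]), ([320, 282, 14, 45, 288], [327.0, 300.0])]
gauge? 56.5 [357. 182.  40.]
gauge? 49.0 [376. 367.  40.]
gauge? 74.5 [441. 270.  40.]
gauge? 75.5 [611. 187.  40.]
```

Call:
apply_moves --increments '[-0.4, -1, 0, 0, 0, 50, 40, -0.4, -1, 0, 0, 0, 50, 40, -0.4, -1, 0, 0, 0, 50, 40, -0.4, -1, 0, 0, 0, 50, 40, -0.4, -1, 0, 0, 0, 50, 40, -0.4, -1, 0, 0, 0, 50, 40, -0.4, -1, 0, 0, 0, 50, 40, -0.4, -1, 0, 0, 0, 50, 40]'

```text
clock: 30.42
eef_pos: [500.5, 63.5, 215.7]
ee_rot: [0.0, 0.328, 0.945, 0.0]
wrist_force: [0.9, 0.2, -0.9]
finger_gap: 40.2
finger_force: 0.0
```

Call:
apply_moves --increments '[-0.45, -1.08, 0, 0, 0, 40, 40, -0.45, -1.08, 0, 0, 0, 40, 40, -0.45, -1.08, 0, 0, 0, 40, 40, -0.45, -1.08, 0, 0, 0, 40, 40, -0.45, -1.08, 0, 0, 0, 40, 40, -0.45, -1.08, 0, 0, 0, 40, 40, -0.45, -1.08, 0, 0, 0, 40, 40, -0.45, -1.08, 0, 0, 0, 40, 40]'

```text
clock: 31.08
eef_pos: [482.6, 20.3, 215.7]
ee_rot: [0.0, -0.011, 1.0, 0.0]
wrist_force: [0.0, 0.3, 0.2]
finger_gap: 39.9
finger_force: 0.0
```

```bash
python3 chk.py w18
python3 - <<'E'
from h import *
s=np.load('w18.npy');c=cam('wrist',dict(eef_pos=s[:3],ee_rot=s[3:]))
im=cv2.imread('pics/w18.png')
m=cv2.inRange(cv2.cvtColor(im,cv2.COLOR_BGR2HSV),(0,0,0),(180,255,55))
n,l,st,ce=cv2.connectedComponentsWithStats(m)
for i in range(1,n):
    if 80<st[i][4]<3000:
        x,y,w,h,a=st[i];print(st[i],onz(c,ce[i],75)[:2].round(1),onz(c,(x,y),75)[:2].round(1),onz(c,(x+w,y+h),75)[:2].round(1))
print(robot.get_obs()['eef_pos'])
E
```

```text
[ 4.825637e+02  2.034160e+01  2.156936e+02  0.000000e+00 -1.150000e-02
  9.999000e-01 -0.000000e+00] [-0.4  0.4  0.9] 39.964643410692965
[226 261  13  65 410] [589.8 -25.4] [553.9 -32. ] [638.3 -19.5]
[316 286  11  40 190] [602.8  73.5] [582.4  66.7] [635.9  83.1]
[482.5459373   20.35432485 215.68110227]
```

Call:
apply_moves --increments '[-0.025, -0.02, -1, 0, 0, 0, 40, -0.025, -0.02, -2, 0, 0, 0, 40, -0.025, -0.02, -3, 0, 0, 0, 40, -0.025, -0.02, -3.7, 0, 0, 0, 40, -0.025, -0.02, -4.08, 0, 0, 0, 40, -0.025, -0.02, -4.08, 0, 0, 0, 40, -0.025, -0.02, -4.08, 0, 0, 0, 12, -0.025, -0.02, -4.08, 0, 0, 0, 12]'

```text
clock: 31.85
eef_pos: [482.4, 18.1, 53.4]
ee_rot: [0.001, -0.014, 1.0, -0.002]
wrist_force: [-1.2, -18.1, -1.7]
finger_gap: 17.1
finger_force: 39.2
```

Call:
apply_moves --increments '[0, 0, 0, 0, 0, 0, 12, 0, 0, 0, 0, 0, 0, 12, 0, 0, 0, 0, 0, 0, 12, 0.02, 0, 0.3, 0, 0, 0, 12, 0.08, 0, 0.59, 0, 0, 0, 12, 0.17, 0, 0.88, 0, 0, 0, 12, 0.3, 0, 1.15, 0, 0, 0, 12, 0.46, 0.01, 1.4, 0, 0, 0, 12]'

```text
clock: 32.52
eef_pos: [500.8, 18.4, 108.8]
ee_rot: [0.002, -0.013, 1.0, -0.001]
wrist_force: [8.0, -5.3, -19.4]
finger_gap: 17.0
finger_force: 58.9
```

Call:
apply_moves --increments '[0.16, 0, 0.25, 0, 0, 0, 12, 0.35, 0.01, 0.48, 0, 0, 0, 12, 0.56, 0.02, 0.69, 0, 0, 0, 12, 0.81, 0.03, 0.87, 0, 0, 0, 12, 1.07, 0.03, 1.01, 0, 0, 0, 12, 1.35, 0.04, 1.13, 0, 0, 0, 12, 1.63, 0.05, 1.2, 0, 0, 0, 12, 1.93, 0.06, 1.24, 0, 0, 0, 12]'

```text
clock: 33.18
eef_pos: [571.9, 20.3, 154.9]
ee_rot: [-0.006, -0.013, 1.0, -0.002]
wrist_force: [-4.2, -5.9, -13.8]
finger_gap: 16.2
finger_force: 58.8
```

Call:
apply_moves --increments '[0.3, 0.01, 0, 0, 0, 0, 12, 0.6, 0.01, -0.03, 0, 0, 0, 12, 0.89, 0.02, -0.1, 0, 0, 0, 12, 1.17, 0.03, -0.21, 0, 0, 0, 12, 1.17, 0.03, -0.21, 0, 0, 0, 12, 1.17, 0.03, -0.21, 0, 0, 0, 12, 1.17, 0.03, -0.21, 0, 0, 0, 40, 1.17, 0.03, -0.21, 0, 0, 0, 40]'

```text
clock: 33.85
eef_pos: [625.2, 23.8, 151.8]
ee_rot: [0.002, -0.013, 1.0, 0.0]
wrist_force: [-0.6, 0.4, -0.7]
finger_gap: 38.4
finger_force: 0.0
```

Call:
apply_moves --increments '[0, 0, 0, 0, 0, 0, 45, 0, 0, 0, 0, 0, 0, 45, 0, 0, 0.8, 0, 0, 0, 45, 0, 0, 1.6, 0, 0, 0, 45, 0, 0, 2.4, 0, 0, 0, 45, 0, 0, 2.6, 0, 0, 0, 45, 0, 0, 2.6, 0, 0, 0, 45, 0, 0, 2.6, 0, 0, 0, 45]'

```text
clock: 34.52
eef_pos: [624.3, 23.8, 254.6]
ee_rot: [0.001, -0.013, 1.0, 0.0]
wrist_force: [0.2, 0.2, -0.8]
finger_gap: 45.4
finger_force: 0.0
```

```bash
python3 chk.py w19
python3 - <<'E'
from h import *
s=np.load('w19.npy');c=cam('wrist',dict(eef_pos=s[:3],ee_rot=s[3:]))
im=cv2.imread('pics/w19.png');old=cv2.imread('pics/w9.png')
so=np.load('w9.npy');co=cam('wrist',dict(eef_pos=so[:3],ee_rot=so[3:]))
for n,i,cc in(('old',old,co),('new',im,c)):
    m=cv2.inRange(i.max(2),0,62);k,l,st,ce=cv2.connectedComponentsWithStats(m)
    p=proj(cc,(616,22,160));print(n,p.round(0),[(st[q].tolist(),onz(cc,ce[q],160)[:2].round(0).tolist()) for q in range(1,k) if 100<st[q][4]<3000 and abs(ce[q]-p).max()<60])
# block position check
p=lambda x,y,z:proj(c,(x,y,z)).round(0)
print('block ends',p(515,164.3,46),p(519.4,4.4,46),'gauges',p(515.6,140.3,76),p(516.6,104.3,76))
g=im.min(2); r=int(p(518,60,46)[1]); d=np.diff(g[r].astype(int)); print(r,[(int(i),int(d[i])) for i in np.where(abs(d)>25)[0]])
E
```

```text
[ 6.233930e+02  2.377650e+01  2.530952e+02 -3.000000e-04 -1.330000e-02
  9.999000e-01  1.000000e-04] [-0.3  1.1 -1.2] 45.23980016705968
old [275. 223.] [([264, 198, 23, 42, 902], [612.0, 22.0])]
new [274. 205.] [([264, 182, 20, 35, 561], [609.0, 21.0])]
block ends [405.  92.] [261.  91.] gauges [394.  89.] [359.  89.]
91 [(241, 41), (242, 36), (329, -40), (331, 39), (337, -36), (339, 28), (341, -36), (342, -51), (343, -26), (346, 42), (347, 54), (348, 30), (368, -28), (371, 32), (374, -47), (375, -39), (381, 30), (382, 49), (383, 43), (434, -29), (438, 36), (439, 53)]
```

Call:
apply_moves --increments '[-1.5, -1, 0, 0, 0, -50, 0, -1.5, -1, 0, 0, 0, -50, 0, -1.5, -1, 0, 0, 0, -50, 0, -1.5, -1, 0, 0, 0, -50, 0, -1.5, -1, 0, 0, 0, -50, 0, -1.5, -1, 0, 0, 0, -50, 0, -1.5, -1, 0, 0, 0, -50, 0, -1.5, -1, 0, 0, 0, -50, 0]'

```text
clock: 35.28
eef_pos: [562.5, -16.3, 251.2]
ee_rot: [-0.002, 0.412, 0.911, -0.001]
wrist_force: [-0.6, -0.3, -0.8]
finger_gap: -0.2
finger_force: 0.0
```

Call:
apply_moves --increments '[-1.15, -0.6, 0, 0, 0, -40, 0, -1.15, -0.6, 0, 0, 0, -40, 0, -1.15, -0.6, 0, 0, 0, -40, 0, -1.15, -0.6, 0, 0, 0, -40, 0, -1.15, -0.6, 0, 0, 0, -40, 0, -1.15, -0.6, 0, 0, 0, -40, 0, -1.15, -0.6, 0, 0, 0, -40, 0, -1.15, -0.6, 0, 0, 0, -40, 0]'

```text
clock: 35.95
eef_pos: [517.2, -40.3, 252.4]
ee_rot: [-0.001, 0.696, 0.718, -0.001]
wrist_force: [-0.0, 0.4, 1.0]
finger_gap: -0.3
finger_force: 0.0
```

Run:
```python
from h import *
t=robot.snapshot('top');ct=cam('top');o=robot.get_obs();print(o['eef_pos'],o['ee_rot'])
for a,k in rects(t,(0,0,190),(180,60,255),15):
    p=k[:,0].mean(0);w=onz(ct,p,46)
    if 350<w[0]<650 and -450<w[1]<350: print(a,w.round(0)[:2])
```

```text
[517.35853172 -40.35927246 252.6738546 ] [-7.78876951e-04  6.96428224e-01  7.17625839e-01 -5.26214646e-04]
68.5 [ 436. -131.]
95.0 [410. 319.]
48.0 [466. 117.]
69.0 [466.  55.]
87.0 [482. 127.]
63.5 [ 538. -143.]
379.5 [500.   7.]
269.0 [512. 240.]
57.5 [567.  36.]
666.0 [549. 100.]
```

Call:
apply_moves --increments '[0, 0, -1, 0, 0, 0, 0, 0, 0, -2, 0, 0, 0, 0, 0, 0, -3, 0, 0, 0, 0, 0, 0, -4, 0, 0, 0, 0, 0, 0, -5, 0, 0, 0, 0, 0, 0, -5.5, 0, 0, 0, 0, 0, 0, -5.5, 0, 0, 0, 0, 0, 0, -5.5, 0, 0, 0, 0]'

```text
clock: 36.67
eef_pos: [516.6, -40.2, 32.4]
ee_rot: [-0.002, 0.697, 0.717, -0.001]
wrist_force: [1.0, 0.4, -0.4]
finger_gap: 0.2
finger_force: 0.0
```

Call:
apply_moves --increments '[0, 0.3, 0, 0, 0, 0, 0, 0, 0.5, 0, 0, 0, 0, 0, -0.01, 0.65, 0, 0, 0, 0, 0, -0.02, 0.8, 0, 0, 0, 0, 0, -0.02, 0.95, 0, 0, 0, 0, 0, -0.03, 1.1, 0, 0, 0, 0, 0, -0.03, 1.25, 0, 0, 0, 0, 0, -0.04, 1.4, 0, 0, 0, 0, 0]'

```text
clock: 37.33
eef_pos: [518.3, 14.4, 35.5]
ee_rot: [0.003, 0.697, 0.717, 0.0]
wrist_force: [0.7, -6.8, 3.9]
finger_gap: -0.1
finger_force: 3.5
```

Call:
apply_moves --increments '[0, 0.2, 0, 0, 0, 0, 0, -0.01, 0.4, 0, 0, 0, 0, 0, -0.02, 0.6, 0, 0, 0, 0, 0, -0.02, 0.8, 0, 0, 0, 0, 0, -0.03, 1.0, 0, 0, 0, 0, 0, -0.03, 1.2, 0, 0, 0, 0, 0, -0.04, 1.4, 0, 0, 0, 0, 0, -0.04, 1.6, 0, 0, 0, 0, 0]'

```text
clock: 38.0
eef_pos: [516.4, 78.4, 35.5]
ee_rot: [0.002, 0.697, 0.717, 0.0]
wrist_force: [0.0, -7.1, 4.4]
finger_gap: 0.4
finger_force: 3.8
```

```bash
python3 chk.py w20
python3 - <<'E'
from h import *
s=np.load('w20.npy');c=cam('wrist',dict(eef_pos=s[:3],ee_rot=s[3:]))
im=cv2.imread('pics/w20.png');g=im.min(2)
# rough geometric reference: predicted if block end is at TCP+11
e=s[1]+11
for nm,X in dict(end=(s[0],e,46),h1gauge_front_top=(s[0],e+111,76),h2_front_top=(s[0],e+147,76),blockfront=(s[0],e+160,46),bar=(515,186,92)).items(): print(nm,np.round(X),proj(c,X).round(0))
for r in range(0,300): print(g[r,274:283:4].mean().astype(int),end=' ' if r%20<19 else f'  |{r}\n')
E
```

```text
[5.162924e+02 7.953530e+01 3.532970e+01 1.900000e-03 6.970000e-01
 7.171000e-01 6.000000e-04] [ 1.3 -1.3  0.8] -0.2990429638028416
end [516.  91.  46.] [278. 259.]
h1gauge_front_top [516. 202.  76.] [290. -38.]
h2_front_top [516. 238.  76.] [ 295. -198.]
blockfront [516. 251.  46.] [ 292. -161.]
bar [515 186  92] [285.   4.]
201 200 197 196 195 195 195 195 198 197 199 200 201 201 202 202 203 204 203 203  |19
202 200 198 196 189 167 134 110 101 99 98 99 98 99 97 114 173 227 234 225  |39
215 199 179 158 132 110 100 96 93 87 79 79 87 84 78 80 80 80 93 128  |59
170 198 205 206 206 206 207 201 182 146 113 123 168 213 228 229 229 230 230 232  |79
233 232 228 229 231 229 229 228 219 179 147 175 226 234 235 235 234 235 235 235  |99
235 235 235 236 236 235 235 235 235 235 235 236 234 235 235 234 235 235 234 235  |119
235 235 235 235 235 236 235 235 235 235 236 235 235 235 235 236 236 235 235 235  |139
235 236 235 235 236 236 236 235 236 236 235 236 236 234 222 180 141 130 153 199  |159
227 233 231 232 234 235 236 236 236 236 237 236 237 236 236 237 236 236 236 236  |179
236 236 237 237 237 237 237 238 237 237 237 237 237 236 237 237 237 237 237 238  |199
237 237 237 236 237 238 236 236 238 237 237 238 237 237 238 237 237 237 238 237  |219
237 237 237 237 237 237 237 237 237 237 237 237 237 237 237 237 237 237 238 237  |239
237 237 237 237 237 237 236 236 237 237 236 237 237 237 236 236 237 231 201 140  |259
97 87 89 87 87 86 86 84 83 83 84 81 80 79 80 79 79 79 78 77  |279
76 76 75 73 76 73 74 78 103 134 148 152 153 152 147 139 124 106 89 80  |299
```

Call:
apply_moves --increments '[0, 0.2, 0, 0, 0, 0, 0, -0.01, 0.4, 0, 0, 0, 0, 0, -0.02, 0.6, 0, 0, 0, 0, 0, -0.02, 0.8, 0, 0, 0, 0, 0, -0.03, 1.0, 0, 0, 0, 0, 0, -0.03, 1.2, 0, 0, 0, 0, 0, -0.04, 1.4, 0, 0, 0, 0, 0, -0.04, 1.6, 0, 0, 0, 0, 0]'

```text
clock: 38.77
eef_pos: [514.1, 142.0, 35.0]
ee_rot: [0.002, 0.697, 0.717, -0.001]
wrist_force: [0.7, -8.2, 5.9]
finger_gap: -0.1
finger_force: 4.6
```

Call:
apply_moves --increments '[0, 0, 0, 0, 0, 0, 0, 0, 0, 0, 0, 0, 0, 0, 0, -0.4, 0, 0, 0, 0, 0, 0, -1, 0, 0, 0, 0, 0, 0, -1.6, 0, 0, 0, 0, 0, 0, -2, 0.4, 0, 0, 0, 0, 0, -2, 1.4, 0, 0, 0, 0, 0, -2, 2.4, 0, 0, 0, 0]'

```text
clock: 39.43
eef_pos: [510.0, 62.9, 128.1]
ee_rot: [-0.003, 0.699, 0.715, -0.002]
wrist_force: [0.5, -0.3, 0.2]
finger_gap: -0.0
finger_force: 0.0
```

Call:
apply_moves --increments '[0, 1, 1, 0, 0, 0, 0, 0, 2, 2, 0, 0, 0, 0, 0, 3, 3, 0, 0, 0, 0, 0, 4, 3, 0, 0, 0, 0, 0, 5, 3, 0, 0, 0, 0, 0, 5, 3, 0, 0, 0, 0, 0, 5, 3, 0, 0, 0, 0, 0, 5, 3, 0, 0, 0, 0]'

```text
clock: 40.1
eef_pos: [512.3, 265.4, 249.6]
ee_rot: [-0.0, 0.696, 0.718, 0.0]
wrist_force: [-0.0, -0.6, 0.0]
finger_gap: 0.1
finger_force: 0.0
```

```bash
python3 chk.py w21
python3 - <<'E'
from h import *
s=np.load('w21.npy');c=cam('wrist',dict(eef_pos=s[:3],ee_rot=s[3:]))
im=cv2.imread('pics/w21.png');g=im.min(2)
e=153.5;x=lambda y:517-(y-81)*.028
for nm,(y,z) in dict(end=(e,46),front=(e+160,46),g1tf=(e+111,76),g1bf=(e+111,46),g2tf=(e+147,76),g2bf=(e+147,46),barF=(192,92),barB=(180,92)).items(): print(nm,proj(c,(x(y),y,z)).round(1))
u=int(proj(c,(x(e+100),e+100,60))[0]);print(u)
for r in range(80,300): print(g[r,u-4:u+5:4].mean().astype(int),end=' ' if r%20<19 else f'  |{r}\n')
for r in(int(proj(c,(x(e+153),e+153,46))[1]),): 
    d=np.diff(g[r].astype(int)); print(r,[(int(i),int(d[i])) for i in np.where(abs(d)>25)[0]])
E
```

```text
[ 5.121549e+02  2.641054e+02  2.489678e+02 -5.000000e-04  6.970000e-01
  7.171000e-01 -6.000000e-04] [-0.4 -0.5 -0.1] 0.010624828302068842
end [276.7 266.2]
front [276.8 142. ]
g1tf [276.7 189.8]
g1bf [276.8 183.7]
g2tf [276.8 157. ]
g2bf [276.8 153.4]
barF [276.6 255.8]
barB [276.6 265.3]
276
123 124 126 125 124 125 125 126 124 126 124 125 126 126 125 127 126 127 126 126  |99
128 128 127 129 129 129 129 129 129 130 131 131 132 130 132 132 133 132 134 133  |119
133 134 135 135 137 136 136 133 134 156 201 230 235 236 236 235 235 236 233 223  |139
195 193 237 254 254 254 254 254 254 253 249 243 240 221 164 139 184 242 255 255  |159
255 255 255 255 255 255 255 255 255 255 255 255 255 255 255 254 251 251 253 253  |179
247 238 241 237 206 153 129 128 148 197 245 255 255 255 255 255 255 255 255 255  |199
255 255 255 255 254 254 254 254 253 253 254 254 254 254 254 254 254 254 254 254  |219
254 254 254 254 254 254 253 238 193 168 200 241 253 253 254 253 254 253 254 253  |239
254 254 254 254 254 254 254 254 254 254 254 254 244 187 134 122 121 118 119 118  |259
118 117 116 116 116 113 112 110 109 110 108 108 106 106 107 105 104 104 100 100  |279
99 100 99 97 98 97 94 104 137 181 197 200 201 202 203 201 194 165 123 100  |299
148 [(233, 35), (234, 37), (349, -43), (350, -38), (539, 34), (540, 43), (554, -40), (555, -61), (556, -50)]
```

```bash
python3 -c "
from h import *
print(robot.hand_in())"
```

```text
the job is handed in; nothing more can be done
None
```

The job is handed in; no verdict came back. By my last camera check, the block is past the bridge bar (first pocket about 137 mm along the channel, 124 needed), with both gauges I found on the bench still home; the clamp was swung fully back when last checked, before the push.

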